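Refit the snap ring on the mould turntable

TASK

The mould turntable's snap ring has to go back on: lift the copper drip hood off the axle and hang it by its bail on the hook of the stand. Then take the red-handled snap ring pliers (the ring is already on the tips), squeeze them fully so that the ring is spread, slide the ring down over the axle end until it lies level with the groove at the washer, centred and without leaning hard on it, and finish there still holding the pliers squeezed, the ring spread. Leave the jars, candle, lamp, scissors and tin lid where they are.

Things in the scene. Friction and masses are not known exactly. Their poses are not given: they have to be found in the camera images.
- turntable: Mould turntable, fixed: grey foot (radius 105 mm), round aluminium mould plate (radius 130 mm, copper mould rims up to 68 mm above the table; it turns freely) and a dark hub of radius 42 mm up to 105 mm. Out of the hub rises the fixed steel axle, hidden by the hood at first. Origin on the axle's axis at table height; z up.
- axle_end (a point): Centre of the axle's top face, 140 mm above the table. The steel stub has radius 17.5 mm; its last 6 mm taper to radius 13 mm.
- groove (a point): Point on the axle's axis at mid height of the ring groove, 111 mm above the table. The groove is 6 mm high (108 to 114 mm), radius 15 mm; right below it a steel washer of radius 27 mm (105 to 108 mm) lies on the hub, so a ring resting on the washer is in the groove's height.
- hood: Copper drip hood standing over the axle on the hub: inverted cup, outer radius 36, inner 32, height 42 mm, 0.13 to 0.21 kg. A rigid steel bail rises over it: two flat legs at y = +-40 mm and a straight level top bar along y, 86 mm long, 10 mm wide, 8 mm high; opening under the bar 50 mm high, 76 mm wide. Origin: centre of the open rim (underside); z up.
- bail (a point): Middle of the bail's top bar (centre of its section), 96 mm above the hood's rim. Same axes as the hood: y along the bar.
- hook_stand: Stand, fixed: steel foot of radius 55 mm, post of radius 7 mm, 197 mm high with its black ball, and a hook: a level rod of radius 4 mm, axis 160 mm above the table, from the post along the stand's own -x to x = -68 mm, then turned up to its end at x = -87 mm, 177 mm above the table. Origin: centre of the foot at table height.
- hook_mid (a point): Point on top of the hook's level rod, 40 mm from the post, 164 mm above the table: a good place for the bail's bar to lie across the rod.
- pliers: Snap ring pliers lying flat on a wooden rest, 0.25 kg. Origin at the pivot, level with the handles' undersides; x to the tips, z up. Two red handles, 16 mm high (z 0 to 16), 11 mm thick, run back from x = -34 to -115 mm; relaxed they diverge to the rear by 0.195 rad each (88 mm over the rear ends); squeezed they are parallel, 44 mm over the outer faces. Centre of mass near x = -28 mm.
- pliers_grip (a point): Good grasp on the pliers: midway between the handles, 55 mm behind the pivot, 8 mm above the handles' undersides; x to the tips. Relaxed, 67 mm wide here over the outer faces, 71 mm at 11 mm farther back. Squeezing takes about 5 N at first, 12 N at the stop; a spring opens them again. As the handles close, the pliers slide 1 to 3 mm ahead (towards the tips) in the grasp.
- pliers_rest: Wooden rest, fixed to the table, carrying the pliers 18 mm above the table: a board 155 x 86 x 6 mm with two 12 mm high cross bars, one under the pivot (x from -12 to 12 mm), one under the handles' rear (x = -98 to -114 mm, 104 mm wide); between them the fingers have room, 12 mm deep, under the handles. Origin at table height, below the pliers' pivot; same axes as the pliers.
- lever_left (a joint): Squeeze of the pliers: 0 rad relaxed, about 0.2 rad at the built-in stop (fully squeezed, ring fully spread; a hard grip reads up to 0.215). Each handle turns by this angle.
- ring_centre (a point): Centre of the spread snap ring on the pliers' tips (it cannot come off them), 64 mm ahead of the pivot, 119 mm ahead of pliers_grip, 3.5 mm above the handles' undersides, fixed in the pliers' frame. Dark steel split ring, 3 mm thick; inner radius 17 mm relaxed (too small for the axle), 20.7 mm spread, about 52 mm across. Its gap faces the pivot.
- honey_jar: Bystander: amber honey jar with brass lid, 62 mm across, 84 mm high. Origin: centre of the underside.
- cream_jar: Bystander: cream-coloured honey jar with white lid, 62 mm across, 84 mm high. Origin: centre of the underside.
- skep_candle: Bystander: yellow beehive-shaped beeswax candle, 76 mm across, 106 mm high. Origin: centre of the underside.
- spirit_lamp: Bystander: steel spirit lamp, 68 mm across, 74 mm high. Origin: centre of the underside.
- scissors: Bystander: red-handled scissors lying flat, 185 mm long, 60 mm wide over the handles, 8 mm high. Origin near the middle; blades to +x.
- tin_lid: Bystander: red tin lid, 60 mm across, 12 mm high. Origin: centre of the underside.
Things that resemble listed ones, but are neither listed nor needed, are in the scene too. What is shaped like the pliers but purple or turquoise is not meant.

How it is judged:
On the way, in this order (a step that is already met when the one before it is completed fails the run):
1. the hood hangs by its bail on the hook, let go and at rest (contact force between hood and hook_stand above 0.5 N and contact force between hood and the fingers below 0.05 N and z of bail in the frame of hook_stand above 0.155 m and distance between bail and hook_mid below 0.05 m and contact force between hood and turntable below 0.05 N and angle between hood's own z axis and vertical below 0.7 rad and linear speed of hood below 0.08 m/s), for 0.3 s.
2. the ring, spread by the squeezed pliers, is above the axle end (value of joint lever_left above 0.16 rad and horizontal distance between ring_centre and groove below 0.02 m and z of ring_centre in the frame of groove above 0.024 m), for 0.05 s.
At the end, for the whole second after the job is handed in: Pliers still gripped and squeezed (over 0.16 rad), the spread ring round the axle: centre within 4 mm of its axis, from 3 mm below to 2.5 mm above mid-groove, level within 0.12 rad, pressing with under 12 N, at rest; the hood hangs free by its bail on the hook (value of joint lever_left above 0.16 rad and horizontal distance between ring_centre and groove below 0.004 m and z of ring_centre in the frame of groove between -0.003 and 0.0025 m and angle between the z axis of pliers and the z axis of turntable, either way round below 0.12 rad and contact force between pliers and the fingers above 3 N and contact force between pliers and turntable below 12 N and linear speed of pliers below 0.02 m/s and contact force between hood and hook_stand above 0.5 N and contact force between hood and the fingers below 0.05 N and z of bail in the frame of hook_stand above 0.155 m and distance between bail and hook_mid below 0.05 m and angle between hood's own z axis and vertical below 0.7 rad); the arm keeps its last pose, push and grip.
It fails at once if the axle or turntable is struck or pressed hard with the pliers (over 40 N) (contact force between pliers and turntable above 40 N).
It fails at once if a jar, the candle, the lamp, the scissors or the tin lid is pushed away by more than 3 cm (distance of any of honey_jar, cream_jar, skep_candle, spirit_lamp, scissors, tin_lid from where it was at the start of the episode above 0.03 m).
It also fails if it takes over 58 s, if anything falls off the work surface, if the arm or the gripper's body presses on something with over 40 N, if the wrist force passes 120 N, or if a joint passes its speed limit or range.

ROBOT

A 6-joint arm with a two-finger parallel gripper is mounted at the origin on the work surface. World frame = base frame: x ahead of the robot, y to its left, z up, the work surface at z = 0. Lengths are in m, angles in rad, forces in N, time in s.
With the tool pointing down it reaches from about 0.4 to 0.825 m from the base axis. Payload 7 kg.
Tool frame: the origin (TCP) lies at the very end of the fingers, on their centre line; the grasp point (between the pads) lies arm.grip_point_offset behind it (arm.grip_point_offset is the distance from the TCP to the grasp point, in m); z points along the fingers, y is the line along which they close (so a half turn about z gives the same grasp; the last joint's range is limited). The gripper opens to 88 mm and grips with 3 to 60 N. Pads are 19 mm wide; open, the fingers measure 130 mm over their backs; the gripper's body (78 mm by 193 mm) begins 47 mm behind the grasp point.
Start: joints at [1.531, 0.359, 0.012, 0, -1.224, -0.288], TCP at [0.217, 0.639, 0.227] pointing down, gripper open.
Joint ranges: [-3.07, 3.07], [-1.43, 2.12], [-1.02, 1.25], [-3.03, 1.67], [-3.05, -0], [-3.03, 3.03]. Speed limits (rad/s): [2.39, 2.39, 3.01, 3.14, 3.14, 3.14].

INTERFACE

Orientations are given as [roll, pitch, yaw] about the fixed x, y, z axes, in that order (R = Rz(yaw) Ry(pitch) Rx(roll)).
In Python, from station import arm gives the robot as it stands.
- The arm moves only by the shell command python3 -m crank 'ROWS' [OPENING] [FORCE]. ROWS is JSON, a list of rows, each an object of numbers: "dx", "dy", "dz": the shift along the tool's x, y, z in cm; "wx", "wy", "wz": the turn, a rotation vector about the tool's x, y, z in degrees. A call has exactly 10 rows; each row is the pose to reach, as a shift and turn from the pose commanded when the call began, along the tool's axes at that moment; what a row does not reach only later rows make up. A row lasts 1/8 s, in which the tool goes at most 62.5 mm and 10.7 degrees, less where a joint would pass 70% of its speed; a pose out of reach is approached as far as the arm can. A call with a gripper value outside its range is refused whole. OPENING is the finger opening in cm, from 0 to 8.76, set as the call begins (- or left out, the last holds). The fingers move at their own pace and stop on an object; FORCE is the grip in N (left out, the last holds). Time passes only in rows, so rows that repeat a pose let the fingers close, or fill a call up. It gives the time, the measured TCP pose, the force, the opening and the grip force at its end, in the units of the state.
- arm.get_state(): the state, without advancing time (a new reading comes with each control period).
- arm.grab_frame(name): name is "scene" or "top" or "wrist"; returns the picture (480x640x3 uint8, red, green, blue); there is no depth.
- arm.calibration(name): a dict with "fx", "fy", "cx", "cy" (pixels), "dist_coeffs" ([k1, k2, p1, p2, k3] as OpenCV has them; the pictures are not rectified), "world_from_camera" (4x4, takes a point from camera to world coordinates). Camera axes: x right, y down, z forward; pixel columns grow to the right and rows downward; lengths in m; the calibration is good to about 2 mm. A picture is of the moment at which its call begins: read the wrist's pose just before it. calibration takes no time and is no camera call; for the wrist camera it gives the pose at the moment of the call.
- arm.job_done(): hands the job in; it is judged then, once.
Trained networks look in the newest picture that a camera, given by its name, has taken for a name from the list of things; names that differ only in an ending like _2 or _b are one class to them, and where a whole thing is asked for, a point or a joint stands for the part that bears it (a point fixed in the world has none). Each returns a list of dicts, best first, with "confidence" (0 to 1); they miss things now and then, are a little off and sometimes report something else, mostly with a low value. They report only what shows in the picture. A call takes as long as a camera call. They do not tell look-alikes from the thing itself.
- arm.find_in(camera, query): "centre" ([x, y, z] in m, in world coordinates, good to about 4 mm: the middle of the surface that is visible of it).
- arm.masks_of(camera, query): "pixels" (480x640 bool, what is visible of it).
- arm.mark_of(camera, query): "centre" ([x, y, z] in m, in world coordinates, good to about 4 mm: a listed point, or the origin of a listed thing).
The state is a dict: "t": time; "q": joint angles; "qd": joint speeds; "joint_efforts": joint torques, N m; "eef_pos": TCP position; "ee_rot": TCP orientation; "force": force on the tool from outside, world axes, zero at the start; "moment": the same for the moment, N m; "width": finger opening in m; "gripper_force": force on a finger pad.
Only numpy, scipy, OpenCV 4.12 (cv2) and the standard library are available. Lean on these libraries where they do the work, as an engineer would, in place of code of your own. Each camera call takes 0.05 s, during which the arm holds its last target. There are 200 camera calls.

## Working session

There is one attempt and no reset: what is moved stays moved. The work goes in short steps, Python scripts to look and compute and a shell command to move; the robot and the scene stay as the last step left them, time stands still between calls to the robot, and variables do not carry over. Pictures are saved under pics/ and viewed, at most 10 in all, crops included, and the job is handed in when it is done.

```bash
mkdir -p pics; ls
cat > h.py <<'E'
from station import arm
import numpy as np, cv2
from scipy.spatial.transform import Rotation as R
def snap(c,f):
    im=arm.grab_frame(c); cv2.imwrite('pics/'+f,im[:,:,::-1]); return im
def ray(c,uv,z):
    k=arm.calibration(c); K=np.array([[k['fx'],0,k['cx']],[0,k['fy'],k['cy']],[0,0,1.]])
    p=cv2.undistortPoints(np.array(uv,float).reshape(-1,1,2),K,np.array(k['dist_coeffs'])).reshape(-1,2)
    T=np.array(k['world_from_camera']); d=np.c_[p,np.ones(len(p))]@T[:3,:3].T; o=T[:3,3]
    return o+d*((z-o[2])/d[:,2:])
def proj(c,P):
    k=arm.calibration(c); K=np.array([[k['fx'],0,k['cx']],[0,k['fy'],k['cy']],[0,0,1.]])
    T=np.linalg.inv(np.array(k['world_from_camera']))
    return cv2.projectPoints(np.array(P,float).reshape(-1,3),cv2.Rodrigues(T[:3,:3])[0],T[:3,3],K,np.array(k['dist_coeffs']))[0].reshape(-1,2)
def tool():
    s=arm.get_state(); return np.array(s['eef_pos']),R.from_euler('xyz',s['ee_rot'])
def st():
    s=arm.get_state(); print({k:np.round(s[k],4) for k in ['t','q','eef_pos','ee_rot','force','width','gripper_force']})
E
python3 - <<'E'
from h import *
np.set_printoptions(precision=4,suppress=True)
st(); print(arm.grip_point_offset)
for c in ['scene','top']:
    snap(c,c+'0.png'); print(c,arm.calibration(c)['world_from_camera'])
    for q in ['turntable','hood','bail','hook_stand','hook_mid','pliers','pliers_grip','ring_centre','honey_jar','cream_jar','skep_candle','spirit_lamp','scissors','tin_lid']:
        try: print(q,[(np.round(d['centre'],3).tolist(),round(d['confidence'],2)) for d in arm.mark_of(c,q)])
        except Exception as e: print(q,e)
E
```

```text
pics
{'t': np.float64(0.0), 'q': array([ 1.5311,  0.3594,  0.0111, -0.0003, -1.2241, -0.2881]), 'eef_pos': array([0.2172, 0.6386, 0.2256]), 'ee_rot': array([ 3.1399, -0.0002, -0.3279]), 'force': array([ 0.3061,  0.3793, -0.4131]), 'width': np.float64(0.0875), 'gripper_force': np.float64(0.0)}
0.0188
scene [[ 0.3301  0.7408 -0.585   1.2854]
 [ 0.9439 -0.2539  0.2112 -0.4037]
 [ 0.0079 -0.6219 -0.7831  1.2823]
 [ 0.      0.      0.      1.    ]]
turntable []
hood [([0.639, 0.026, 0.105], 0.69), ([0.424, -0.157, -0.0], 0.29)]
bail [([0.634, 0.029, 0.202], 0.82), ([0.634, 0.019, 0.138], 0.3)]
hook_stand [([0.525, 0.371, 0.002], 0.68)]
hook_mid [([0.489, 0.387, 0.168], 0.85), ([0.634, 0.021, 0.138], 0.55), ([0.632, 0.028, 0.112], 0.42)]
pliers [([0.361, -0.606, -0.001], 0.82), ([0.172, -0.323, -0.001], 0.8), ([0.482, -0.342, 0.021], 0.7)]
pliers_grip [([0.182, -0.262, 0.008], 0.97), ([0.428, -0.345, 0.026], 0.82), ([0.303, -0.629, 0.005], 0.61), ([0.387, 0.327, -0.004], 0.55)]
ring_centre [([0.158, -0.381, 0.007], 0.79), ([0.418, -0.576, 0.006], 0.76), ([0.549, -0.346, 0.022], 0.59)]
hone
[... 717 characters left out ...]
), ([0.482, -0.348, 0.02], 0.57)]
pliers [([0.361, -0.603, -0.002], 0.85), ([0.482, -0.346, 0.018], 0.75)]
pliers_grip [([0.425, -0.345, 0.027], 0.88), ([0.175, -0.266, 0.004], 0.61), ([0.632, 0.024, 0.111], 0.15)]
ring_centre [([0.414, -0.576, 0.005], 0.97), ([0.546, -0.346, 0.021], 0.91), ([0.162, -0.386, 0.004], 0.79), ([0.63, 0.025, 0.002], 0.72)]
honey_jar [([0.652, 0.244, 0.001], 0.6)]
cream_jar [([0.409, 0.161, -0.003], 0.67)]
skep_candle [([0.642, -0.258, 0.001], 0.85), ([0.651, 0.243, 0.001], 0.64), ([0.488, 0.382, 0.16], 0.46)]
spirit_lamp [([0.416, -0.157, 0.001], 0.71)]
scissors [([0.384, 0.326, 0.002], 0.56)]
tin_lid [([0.495, 0.227, 0.007], 0.61), ([0.488, 0.385, 0.164], 0.29)]
```

View pics/scene0.png

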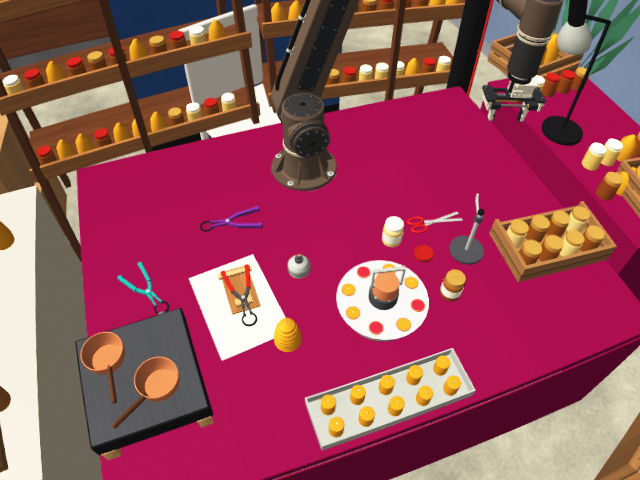

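View pics/top0.png

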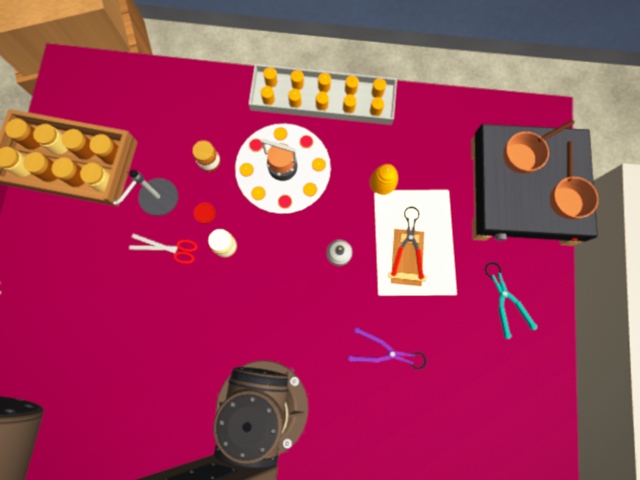

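The scene view shows the red pliers on the rest at (242,292), the hood with its bail at (386,285), and the stand at (467,245) with its hook rising from there. The purple (230,220) and turquoise (145,287) pliers are decoys. The top view shows the bail bar running from about (262,141) to (296,152), and the hook from the ball at (136,174) to its tip at (116,203).

```bash
cat >> h.py <<'E'
def plan(p,yaw):
    """shift (cm, tool axes) and turn (deg rotvec) to a straight-down tool at p with yaw; best of half turn"""
    p0,r0=tool(); 
    for y in (yaw,yaw+np.pi,yaw-np.pi):
        r=R.from_euler('xyz',[np.pi,0,y]); w=np.degrees((r0.inv()*r).as_rotvec())
        print('yaw',round(y,3),'d',np.round(r0.inv().apply(np.array(p)-p0)*100,2),'w',np.round(w,1))
E
python3 - <<'E'
from h import *
a=ray('top',[(262,141),(296,152)],.201); b=ray('scene',[(372,275),(404,269)],.201)
print(a,b); 
for e in(a,b): d=e[1]-e[0]; print(np.degrees(np.arctan2(d[1],d[0])),np.linalg.norm(d))
for c,t in(('top',(520,290)),('scene',(720,480))):
    im=cv2.imread(f'pics/{c}0.png'); x,y=(280,155) if c=='top' else (388,285)
    A=cv2.resize(im[y-45:y+45,x-60:x+60],None,fx=6,fy=6,interpolation=3)
    cv2.imwrite(f'pics/c_{c}.png',A)
A=np.hstack([cv2.resize(cv2.imread(f'pics/c_{c}.png'),(400,300)) for c in('top','scene')]);cv2.imwrite('pics/c.png',A)
plan([.62,.03,.33],0)
E
```

```text
[[ 0.63991327  0.064539    0.201     ]
 [ 0.62070718 -0.02178065  0.201     ]] [[ 0.63599212 -0.02168502  0.201     ]
 [ 0.64592897  0.06423064  0.201     ]]
-102.54394792377023 0.08843051215432418
83.4025884816286 0.08648839859386794
yaw 0 d [ 57.73  44.7  -10.35] w [ -0.    0.  -18.8]
yaw 3.142 d [ 57.73  44.7  -10.35] w [  0.    0.  161.2]
yaw -3.142 d [ 57.73  44.7  -10.35] w [  0.    0.  161.2]
```

View pics/c.png

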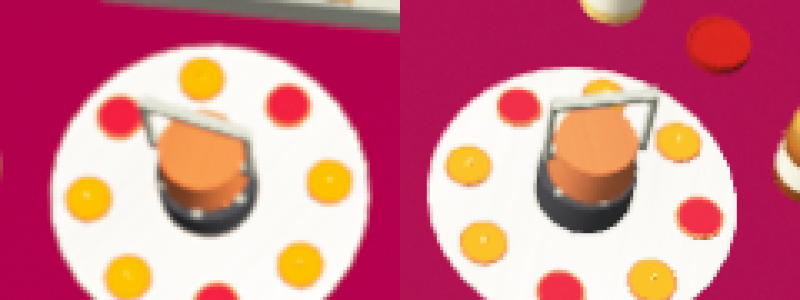

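```bash
python3 -m crank '[{"dx":3,"dy":2.5,"dz":-8,"wz":8},{"dx":8,"dy":6,"dz":-10.3,"wz":17},{"dx":13,"dy":10,"dz":-10.3,"wz":27},{"dx":18,"dy":14,"dz":-10.3,"wz":37},{"dx":23,"dy":18,"dz":-10.3,"wz":47},{"dx":28,"dy":22,"dz":-10.3,"wz":57},{"dx":33,"dy":26,"dz":-10.3,"wz":67},{"dx":38,"dy":30,"dz":-10.3,"wz":76},{"dx":43,"dy":34,"dz":-10.3,"wz":81},{"dx":48,"dy":38,"dz":-10.3,"wz":81}]' 8
python3 - <<'E'
from h import *
plan([.62,.03,.33],np.radians(-100))
E
```

```text
yaw -1.745 d [ 57.73  44.7  -10.35] w [ 0.   0.  81.2]
yaw 1.396 d [ 57.73  44.7  -10.35] w [ -0.    0.  -98.8]
yaw -4.887 d [ 57.73  44.7  -10.35] w [ -0.    0.  -98.8]$[0]: bad value
```

```bash
python3 -m crank '[{"dx":3,"dy":2.5,"dz":-8,"wx":0,"wy":0,"wz":8},{"dx":8,"dy":6,"dz":-10.3,"wx":0,"wy":0,"wz":17},{"dx":13,"dy":10,"dz":-10.3,"wx":0,"wy":0,"wz":27},{"dx":18,"dy":14,"dz":-10.3,"wx":0,"wy":0,"wz":37},{"dx":23,"dy":18,"dz":-10.3,"wx":0,"wy":0,"wz":47},{"dx":28,"dy":22,"dz":-10.3,"wx":0,"wy":0,"wz":57},{"dx":33,"dy":26,"dz":-10.3,"wx":0,"wy":0,"wz":67},{"dx":38,"dy":30,"dz":-10.3,"wx":0,"wy":0,"wz":76},{"dx":43,"dy":34,"dz":-10.3,"wx":0,"wy":0,"wz":81},{"dx":48,"dy":38,"dz":-10.3,"wx":0,"wy":0,"wz":81}]' 8
python3 - <<'E'
from h import *
st();plan([.62,.03,.33],np.radians(-100))
E
```

```text
t: 2.75
eef_pos: [0.5324, 0.1508, 0.33]
ee_rot: [-3.141, 0.001, -1.743]
force: [0.4, 2.1, 0.5]
width: 0.0799
gripper_force: 0.0
{'t': np.float64(2.75), 'q': array([ 0.63  ,  0.106 , -0.0871,  0.    , -1.3767, -0.8017]), 'eef_pos': array([0.5324, 0.1508, 0.33  ]), 'ee_rot': array([-3.1408e+00,  7.0000e-04, -1.7425e+00]), 'force': array([0.3754, 2.1111, 0.5066]), 'width': np.float64(0.0799), 'gripper_force': np.float64(0.0)}
yaw -1.745 d [ 10.4 -10.7   0. ] w [-0.   0.   0.2]
yaw 1.396 d [ 10.4 -10.7   0. ] w [-1.000e-01 -1.000e-01 -1.798e+02]
yaw -4.887 d [ 10.4 -10.7   0. ] w [-1.000e-01 -1.000e-01 -1.798e+02]
```

```bash
python3 -m crank '[{"dx":3,"dy":-3,"dz":0,"wx":0,"wy":0,"wz":0},{"dx":7,"dy":-7,"dz":0,"wx":0,"wy":0,"wz":0},{"dx":9.5,"dy":-9.5,"dz":0,"wx":0,"wy":0,"wz":0},{"dx":10.4,"dy":-10.7,"dz":0,"wx":0,"wy":0,"wz":0},{"dx":10.4,"dy":-10.7,"dz":0,"wx":0,"wy":0,"wz":0},{"dx":10.4,"dy":-10.7,"dz":0,"wx":0,"wy":0,"wz":0},{"dx":10.4,"dy":-10.7,"dz":0,"wx":0,"wy":0,"wz":0},{"dx":10.4,"dy":-10.7,"dz":0,"wx":0,"wy":0,"wz":0},{"dx":10.4,"dy":-10.7,"dz":0,"wx":0,"wy":0,"wz":0},{"dx":10.4,"dy":-10.7,"dz":0,"wx":0,"wy":0,"wz":0}]' 8
python3 - <<'E'
from h import *
snap('wrist','w1.png')
for q in('bail','hood'): print(q,[(np.round(d['centre'],4),d['confidence']) for d in arm.mark_of('wrist',q)])
print(arm.calibration('wrist')['world_from_camera'])
E
```

```text
t: 4.0
eef_pos: [0.6193, 0.0321, 0.3296]
ee_rot: [-3.142, 0.0, -1.741]
force: [-0.1, -0.3, -0.0]
width: 0.08
gripper_force: 0.0
bail [(array([0.6367, 0.0304, 0.2029]), 0.74), (array([ 0.6487,  0.2426, -0.0015]), 0.72)]
hood [(array([0.6314, 0.0225, 0.1101]), 0.74)]
[[-9.85330137e-01  1.62636258e-01  5.17104344e-02  6.06249400e-01]
 [ 1.70657989e-01  9.40085971e-01  2.95151176e-01 -4.80700076e-02]
 [-6.09971248e-04  2.99646148e-01 -9.54050216e-01  4.87050959e-01]
 [ 0.00000000e+00  0.00000000e+00  0.00000000e+00  1.00000000e+00]]
```

View pics/w1.png

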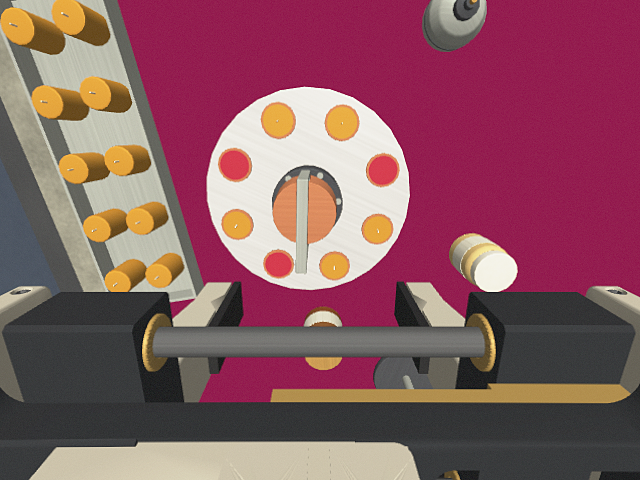

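The wrist view shows the bail bar from about (304,172) to (302,272), over the orange hood.

Run:
```python
from h import *
e=ray('wrist',[(304.5,172),(302,272)],.205); d=e[1]-e[0]
print(e,np.linalg.norm(d),np.degrees(np.arctan2(d[1],d[0])),e.mean(0))
a=ray('top',[(262,140.3),(295.6,150.5)],.203);print(a,a.mean(0))
m=arm.masks_of('wrist','hook_stand');print(len(m))
```

```text
[[ 0.62276311 -0.02125495  0.205     ]
 [ 0.64144243  0.06667198  0.205     ]] 0.08988916619408067 78.00631322586699 [0.63210277 0.02270851 0.205     ]
[[ 0.64084726  0.0644473   0.203     ]
 [ 0.62362481 -0.02051827  0.203     ]] [0.63223603 0.02196452 0.203     ]
1
```

Run:
```python
from h import *
plan([.6288,.0042,.186],np.radians(-102))
a=cv2.imread('pics/top0.png')[160:220,100:180];b=cv2.imread('pics/scene0.png')[185:265,440:500]
cv2.imwrite('pics/hk.png',np.hstack([cv2.resize(a,(400,300),interpolation=3),cv2.resize(b,(225,300),interpolation=3)]))
```

```text
yaw -1.78 d [ 2.57 -1.4  14.35] w [ 0.  -0.   2.2]
yaw 1.361 d [ 2.57 -1.4  14.35] w [   0.     0.  -177.8]
yaw -4.922 d [ 2.57 -1.4  14.35] w [   0.     0.  -177.8]
```

View pics/hk.png

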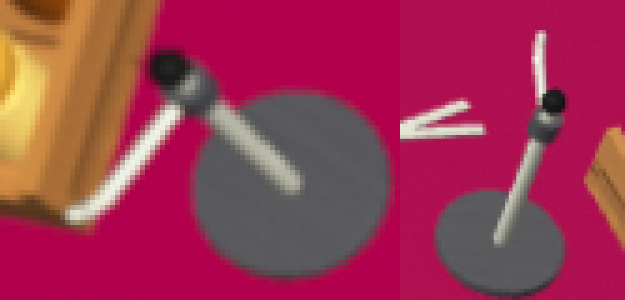

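The hook crop shows, in top-image pixels, the rod from the post at about (137,180) to the bend at about (121,199) and the tip at (114.4,203). The foot is centred at (158,197).

```bash
python3 - <<'E'
from h import *
tip=ray('top',[(114.6,203)],.177)[0]; b=ray('top',[(121,199)],.16)[0];f=ray('top',[(158,197)],.004)[0];p=ray('top',[(137.5,179.5)],.16)[0]
ts=ray('scene',[(477.6,194.3)],.178)[0]; fs=ray('scene',[(440+100/3.75,185+245/3.75)],.004)[0]
for n,v in(('tip',tip),('bend',b),('foot',f),('post',p),('tipS',ts),('footS',fs)): print(n,v)
for a,c in((tip,f),(b,p),(ts,fs),(tip,p)): d=(a-c)[:2];print(np.degrees(np.arctan2(d[1],d[0])),np.linalg.norm(d))
E
python3 -m crank '[{"dx":1,"dy":-0.6,"dz":2,"wx":0,"wy":0,"wz":1},{"dx":2,"dy":-1.2,"dz":4,"wx":0,"wy":0,"wz":2.2},{"dx":2.57,"dy":-1.4,"dz":6,"wx":0,"wy":0,"wz":2.2},{"dx":2.57,"dy":-1.4,"dz":8,"wx":0,"wy":0,"wz":2.2},{"dx":2.57,"dy":-1.4,"dz":10,"wx":0,"wy":0,"wz":2.2},{"dx":2.57,"dy":-1.4,"dz":12,"wx":0,"wy":0,"wz":2.2},{"dx":2.57,"dy":-1.4,"dz":13.5,"wx":0,"wy":0,"wz":2.2},{"dx":2.57,"dy":-1.4,"dz":14.3,"wx":0,"wy":0,"wz":2.2},{"dx":2.57,"dy":-1.4,"dz":14.3,"wx":0,"wy":0,"wz":2.2},{"dx":2.57,"dy":-1.4,"dz":14.3,"wx":0,"wy":0,"wz":2.2}]' 5
```

```text
tip [0.44928309 0.40055936 0.177     ]
bend [0.46557375 0.39535337 0.16      ]
foot [0.5252049  0.36678746 0.004     ]
post [0.5201951  0.36516183 0.16      ]
tipS [0.45700308 0.40330866 0.178     ]
footS [0.52980654 0.37015066 0.004     ]
156.01931862715864 0.08309429406139406
151.0687069254529 0.06241010090616117
155.51332748879702 0.07999872740389218
153.47276041725053 0.07925590018672628
t: 5.45
eef_pos: [0.6293, 0.0043, 0.1873]
ee_rot: [-3.141, 0.0, -1.78]
force: [0.3, -0.3, -0.1]
width: 0.0497
gripper_force: 0.0
```

```bash
python3 -m crank '[{"dx":0,"dy":0,"dz":0,"wx":0,"wy":0,"wz":0},{"dx":0,"dy":0,"dz":0,"wx":0,"wy":0,"wz":0},{"dx":0,"dy":0,"dz":0,"wx":0,"wy":0,"wz":0},{"dx":0,"dy":0,"dz":0,"wx":0,"wy":0,"wz":0},{"dx":0,"dy":0,"dz":0,"wx":0,"wy":0,"wz":0},{"dx":0,"dy":0,"dz":0,"wx":0,"wy":0,"wz":0},{"dx":0,"dy":0,"dz":0,"wx":0,"wy":0,"wz":0},{"dx":0,"dy":0,"dz":0,"wx":0,"wy":0,"wz":0},{"dx":0,"dy":0,"dz":0,"wx":0,"wy":0,"wz":0},{"dx":0,"dy":0,"dz":-1,"wx":0,"wy":0,"wz":0}]' 0 45
python3 - <<'E'
from h import *
st(); im=snap('wrist','w2.png')
E
```

```text
t: 6.7
eef_pos: [0.6281, 0.0042, 0.1959]
ee_rot: [3.14, -0.001, -1.78]
force: [-0.1, -0.2, -1.4]
width: 0.0093
gripper_force: 45.0
{'t': np.float64(6.7), 'q': array([ 3.1680e-01,  3.0420e-01, -1.3890e-01, -5.0000e-04, -1.1298e+00,
       -5.2590e-01]), 'eef_pos': array([0.6281, 0.0042, 0.1959]), 'ee_rot': array([ 3.1395e+00, -7.0000e-04, -1.7801e+00]), 'force': array([-0.1493, -0.2277, -1.3529]), 'width': np.float64(0.0093), 'gripper_force': np.float64(44.9964)}
```

Run:
```python
from h import *
plan([.3824,.4127,.286],np.radians(-114))
```

```text
yaw -1.99 d [-34.84  32.61  -8.81] w [-0.1  0.  12. ]
yaw 1.152 d [-34.84  32.61  -8.81] w [-0.00e+00 -1.00e-01 -1.68e+02]
yaw -5.131 d [-34.84  32.61  -8.81] w [-0.00e+00 -1.00e-01 -1.68e+02]
```

```bash
python3 -m crank '[{"dx":0,"dy":0,"dz":-2.5,"wx":0,"wy":0,"wz":0},{"dx":0,"dy":0,"dz":-5.5,"wx":0,"wy":0,"wz":0},{"dx":-1,"dy":1,"dz":-8,"wx":0,"wy":0,"wz":0},{"dx":-3,"dy":3,"dz":-8.8,"wx":0,"wy":0,"wz":2},{"dx":-6,"dy":5.6,"dz":-8.8,"wx":0,"wy":0,"wz":4},{"dx":-9.5,"dy":8.9,"dz":-8.8,"wx":0,"wy":0,"wz":6},{"dx":-13,"dy":12.2,"dz":-8.8,"wx":0,"wy":0,"wz":8},{"dx":-16.5,"dy":15.4,"dz":-8.8,"wx":0,"wy":0,"wz":10},{"dx":-19.5,"dy":18.3,"dz":-8.8,"wx":0,"wy":0,"wz":12},{"dx":-22,"dy":20.6,"dz":-8.8,"wx":0,"wy":0,"wz":12}]'
python3 - <<'E'
from h import *
plan([.3824,.4127,.286],np.radians(-114))
E
```

```text
t: 8.0
eef_pos: [0.4719, 0.2636, 0.2852]
ee_rot: [-3.141, 0.001, -1.989]
force: [0.6, -0.8, -1.9]
width: 0.0094
gripper_force: 45.0
yaw -1.99 d [-9.99 14.24 -0.07] w [-0.   0.1  0. ]
yaw 1.152 d [-9.99 14.24 -0.07] w [-1.0e-01 -0.0e+00 -1.8e+02]
yaw -5.131 d [-9.99 14.24 -0.07] w [-1.0e-01 -0.0e+00 -1.8e+02]
```

```bash
python3 -m crank '[{"dx":-2,"dy":2.8,"dz":0,"wx":0,"wy":0,"wz":0},{"dx":-4.5,"dy":6,"dz":0,"wx":0,"wy":0,"wz":0},{"dx":-7,"dy":9.5,"dz":0,"wx":0,"wy":0,"wz":0},{"dx":-9,"dy":12.5,"dz":1.5,"wx":0,"wy":0,"wz":0},{"dx":-10,"dy":14.2,"dz":4,"wx":0,"wy":0,"wz":0},{"dx":-10,"dy":14.2,"dz":6.5,"wx":0,"wy":0,"wz":0},{"dx":-10,"dy":14.2,"dz":8.5,"wx":0,"wy":0,"wz":0},{"dx":-10,"dy":14.2,"dz":10,"wx":0,"wy":0,"wz":0},{"dx":-10,"dy":14.2,"dz":10.2,"wx":0,"wy":0,"wz":0},{"dx":-10,"dy":14.2,"dz":10.2,"wx":0,"wy":0,"wz":0}]'
python3 - <<'E'
from h import *
st();plan([.4734,.3717,.1835],np.radians(-114))
snap('wrist','w3.png')
for c in('wrist','top','scene'):
    if c!='wrist': snap(c,c+'3.png')
    for q in('hook_mid','bail','hook_stand','hood'): print(c,q,[(np.round(d['centre'],4),round(d['confidence'],2)) for d in arm.mark_of(c,q)][:2])
x=cv2.imread('pics/scene3.png')[150:270,400:520]; y=cv2.imread('pics/top3.png')[130:250,90:210]
cv2.imwrite('pics/x3.png',np.hstack([cv2.resize(x,(400,400),interpolation=3),cv2.resize(y,(400,400),interpolation=3)]))
E
```

```text
t: 9.25
eef_pos: [0.3842, 0.4116, 0.1832]
ee_rot: [-3.141, 0.001, -1.989]
force: [0.1, 0.2, -1.1]
width: 0.009
gripper_force: 45.0
{'t': np.float64(9.25), 'q': array([ 1.1676e+00,  2.0820e-01, -3.0150e-01,  3.0000e-04, -1.0603e+00,
       -1.5863e+00]), 'eef_pos': array([0.3842, 0.4116, 0.1832]), 'ee_rot': array([-3.1413e+00,  9.0000e-04, -1.9894e+00]), 'force': array([ 0.1428,  0.1516, -1.1027]), 'width': np.float64(0.009), 'gripper_force': np.float64(44.9967)}
yaw -1.99 d [ 0.02 -9.77 -0.02] w [-0.  0.  0.]
yaw 1.152 d [ 0.02 -9.77 -0.02] w [-1.0e-01 -0.0e+00 -1.8e+02]
yaw -5.131 d [ 0.02 -9.77 -0.02] w [-1.0e-01 -0.0e+00 -1.8e+02]
wrist hook_mid [(array([0.4876, 0.3901, 0.1659]), 0.78), (array([0.5267, 0.3672, 0.0021]), 0.18)]
wrist bail [(array([0.3952, 0.4358, 0.2028]), 0.79)]
wrist hook_stand [(array([0.5241, 0.3685, 0.0023]), 0.86)]
wrist hood [(array([0.394 , 0.4307, 0.1061]), 0.91)]
top hook_mid [(array([0.489 , 0.385 , 0.1595]), 0.81)]
top bail [(array([0.3963, 0.4364, 0.2008]), 0.82), (array([0.6291, 0.0232, 0.1108]), 0.32)]
top hook_stand [(array([ 0.5296,  0.3727, -0.0012]), 0.66)]
top hood [(array([0.3921, 0.4332, 0.1013]), 0.71)]
scene hook_mid [(array([0.4898, 0.3922, 0.1663]), 0.62), (array([ 0.4839, -0.3404, -0.0011]), 0.28)]
scene bail [(array([0.3905, 0.4323, 0.1992]), 0.63)]
scene hook_stand [(array([0.5265, 0.3707, 0.0009]), 0.92), (array([0.4918, 0.2295, 0.0016]), 0.68)]
scene hood [(array([0.3961, 0.4302, 0.1024]), 0.92)]
```

View pics/x3.png

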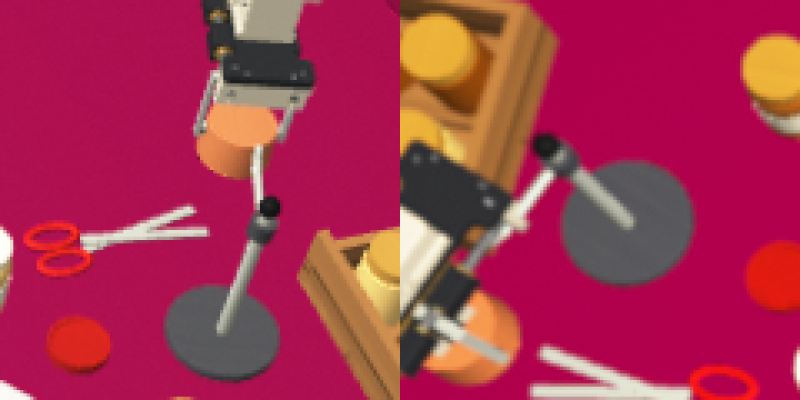

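View pics/w3.png

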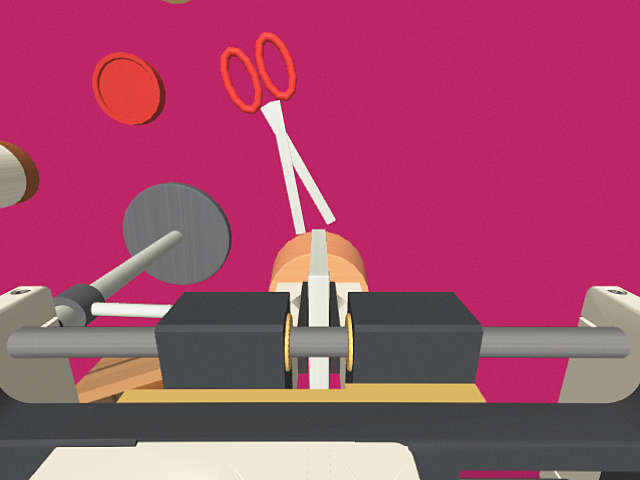

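The crops show the hood level in the grasp outside the hook tip. In the wrist view the rod, (90,309) to (165,312), runs parallel to the closing line and the bar stands upright at u≈319. I slide in along the rod.

```bash
python3 -m crank '[{"dx":0,"dy":-0.7,"dz":0,"wx":0,"wy":0,"wz":0},{"dx":0,"dy":-2,"dz":0,"wx":0,"wy":0,"wz":0},{"dx":0,"dy":-3.3,"dz":0,"wx":0,"wy":0,"wz":0},{"dx":0,"dy":-4.6,"dz":0,"wx":0,"wy":0,"wz":0},{"dx":0,"dy":-5.9,"dz":0,"wx":0,"wy":0,"wz":0},{"dx":0,"dy":-7.2,"dz":0,"wx":0,"wy":0,"wz":0},{"dx":0,"dy":-8.4,"dz":0,"wx":0,"wy":0,"wz":0},{"dx":0,"dy":-9.4,"dz":0,"wx":0,"wy":0,"wz":0},{"dx":0,"dy":-9.8,"dz":0,"wx":0,"wy":0,"wz":0},{"dx":0,"dy":-9.8,"dz":0,"wx":0,"wy":0,"wz":0}]'
python3 -m crank '[{"dx":0,"dy":0,"dz":0.4,"wx":0,"wy":0,"wz":0},{"dx":0,"dy":0,"dz":0.8,"wx":0,"wy":0,"wz":0},{"dx":0,"dy":0,"dz":1.2,"wx":0,"wy":0,"wz":0},{"dx":0,"dy":0,"dz":1.6,"wx":0,"wy":0,"wz":0},{"dx":0,"dy":0,"dz":1.9,"wx":0,"wy":0,"wz":0},{"dx":0,"dy":0,"dz":2.2,"wx":0,"wy":0,"wz":0},{"dx":0,"dy":0,"dz":2.5,"wx":0,"wy":0,"wz":0},{"dx":0,"dy":0,"dz":2.7,"wx":0,"wy":0,"wz":0},{"dx":0,"dy":0,"dz":2.8,"wx":0,"wy":0,"wz":0},{"dx":0,"dy":0,"dz":2.8,"wx":0,"wy":0,"wz":0}]'
python3 - <<'E'
from h import *
snap('scene','s4.png')
x=cv2.imread('pics/scene3.png')*0+cv2.imread('pics/s4.png');snap('top','t4.png');x=x[150:270,400:520]; y=cv2.imread('pics/t4.png')[130:250,90:210]
cv2.imwrite('pics/x4.png',np.hstack([cv2.resize(x,(400,400),interpolation=3),cv2.resize(y,(400,400),interpolation=3)]))
for c in('top','scene'):
    for q in('bail','hook_mid'): print(c,q,[(np.round(d['centre'],4),round(d['confidence'],2)) for d in arm.mark_of(c,q)][:1])
E
```

```text
t: 11.25
eef_pos: [0.4735, 0.3714, 0.1825]
ee_rot: [3.141, -0.0, -1.99]
force: [-0.0, -0.1, -1.3]
width: 0.0095
gripper_force: 45.0
t: 12.5
eef_pos: [0.4734, 0.3715, 0.1545]
ee_rot: [-3.142, -0.0, -1.989]
force: [0.4, -0.3, -1.9]
width: 0.0089
gripper_force: 45.0
top bail [(array([0.4841, 0.3929, 0.1715]), 0.85)]
top hook_mid []
scene bail [(array([0.48  , 0.391 , 0.1703]), 0.57)]
scene hook_mid [(array([0.4897, 0.3873, 0.1647]), 0.73)]
```

```bash
python3 -m crank '[{"dx":0,"dy":0,"dz":0.1,"wx":0,"wy":0,"wz":0},{"dx":0,"dy":0,"dz":0.2,"wx":0,"wy":0,"wz":0},{"dx":0,"dy":0,"dz":0.3,"wx":0,"wy":0,"wz":0},{"dx":0,"dy":0,"dz":0.3,"wx":0,"wy":0,"wz":0},{"dx":0,"dy":0,"dz":0.3,"wx":0,"wy":0,"wz":0},{"dx":0,"dy":0,"dz":0.3,"wx":0,"wy":0,"wz":0},{"dx":0,"dy":0,"dz":0.3,"wx":0,"wy":0,"wz":0},{"dx":0,"dy":0,"dz":0.3,"wx":0,"wy":0,"wz":0},{"dx":0,"dy":0,"dz":0.3,"wx":0,"wy":0,"wz":0},{"dx":0,"dy":0,"dz":0.3,"wx":0,"wy":0,"wz":0}]'
```

```text
t: 14.05
eef_pos: [0.4736, 0.3715, 0.1527]
ee_rot: [-3.141, 0.001, -1.989]
force: [-3.0, -3.0, 7.1]
width: 0.0088
gripper_force: 45.0
```

View pics/x4.png

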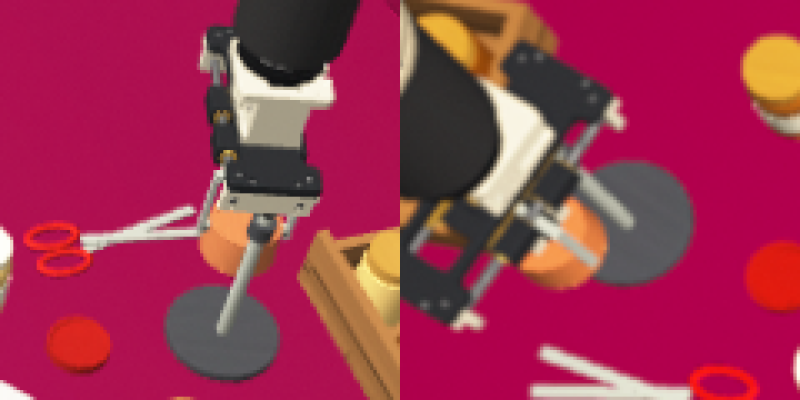

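The hood straddles the hook just before the post. The pull of its weight has turned into a 7 N upward push, so the bar is resting on the rod. I release it.

```bash
python3 -m crank '[{"dx":0,"dy":0,"dz":-0.15,"wx":0,"wy":0,"wz":0},{"dx":0,"dy":0,"dz":-0.15,"wx":0,"wy":0,"wz":0},{"dx":0,"dy":0,"dz":-0.15,"wx":0,"wy":0,"wz":0},{"dx":0,"dy":0,"dz":-0.15,"wx":0,"wy":0,"wz":0},{"dx":0,"dy":0,"dz":-0.15,"wx":0,"wy":0,"wz":0},{"dx":0,"dy":0,"dz":-1,"wx":0,"wy":0,"wz":0},{"dx":0,"dy":0,"dz":-3,"wx":0,"wy":0,"wz":0},{"dx":0,"dy":0,"dz":-6,"wx":0,"wy":0,"wz":0},{"dx":0,"dy":0,"dz":-10,"wx":0,"wy":0,"wz":0},{"dx":0,"dy":0,"dz":-12,"wx":0,"wy":0,"wz":0}]' 3
python3 - <<'E'
from h import *
snap('scene','s5.png');snap('top','t5.png')
for c in('top','scene'):
    for q in('bail','hood','axle_end','groove'): print(c,q,[(np.round(d['centre'],4),round(d['confidence'],2)) for d in arm.mark_of(c,q)][:2])
snap('scene','s6.png');a=cv2.imread('pics/s5.png')[150:270,400:520]; print(np.abs(a.astype(int)-cv2.imread('pics/s6.png')[150:270,400:520]).mean())
b=cv2.imread('pics/t5.png')[130:250,90:210]
cv2.imwrite('pics/x5.png',np.hstack([cv2.resize(a,(400,400),interpolation=3),cv2.resize(b,(400,400),interpolation=3)]))
plan([.421,-.345,.20],np.pi)
E
```

```text
t: 15.3
eef_pos: [0.4741, 0.372, 0.2748]
ee_rot: [-3.14, 0.003, -1.989]
force: [0.3, -0.0, -1.0]
width: 0.0301
gripper_force: 0.0
top bail [(array([0.4832, 0.3957, 0.1712]), 0.73)]
top hood [(array([0.4818, 0.3908, 0.0728]), 0.68), (array([0.4872, 0.3977, 0.175 ]), 0.47)]
top axle_end [(array([0.6341, 0.0244, 0.139 ]), 0.78), (array([ 0.4086,  0.1598, -0.0027]), 0.49)]
top groove [(array([0.4824, 0.3868, 0.073 ]), 0.73), (array([0.6324, 0.024 , 0.1116]), 0.62)]
scene bail [(array([0.4847, 0.3908, 0.1683]), 0.7)]
scene hood [(array([0.4831, 0.3936, 0.0742]), 0.59)]
scene axle_end [(array([0.6352, 0.0194, 0.1387]), 0.7)]
scene groove [(array([0.6301, 0.0291, 0.1081]), 0.86), (array([ 0.4263, -0.1591, -0.0023]), 0.27)]
1.9492824074074073
yaw 3.142 d [ 67.57 -24.34   7.16] w [-0.  -0.1 66. ]
yaw 6.283 d [ 67.57 -24.34   7.16] w [ 1.00e-01 -0.00e+00 -1.14e+02]
yaw 0.0 d [ 67.57 -24.34   7.16] w [ 1.00e-01 -0.00e+00 -1.14e+02]
```

View pics/x5.png

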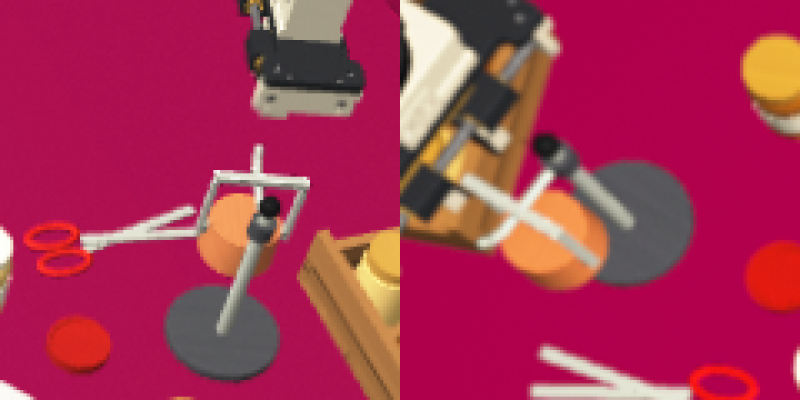

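The hood hangs level by its bail across the rod, at about (262,180) in the left crop, and the fingers are clear. Next, the pliers.

```bash
python3 -m crank '[{"dx":2,"dy":-0.7,"dz":0,"wx":0,"wy":0,"wz":-8},{"dx":6,"dy":-2.1,"dz":0,"wx":0,"wy":0,"wz":-18},{"dx":11,"dy":-3.9,"dz":0,"wx":0,"wy":0,"wz":-28},{"dx":16,"dy":-5.7,"dz":0,"wx":0,"wy":0,"wz":-38},{"dx":21,"dy":-7.5,"dz":0,"wx":0,"wy":0,"wz":-48},{"dx":26,"dy":-9.3,"dz":0,"wx":0,"wy":0,"wz":-58},{"dx":31,"dy":-11.1,"dz":0,"wx":0,"wy":0,"wz":-68},{"dx":36,"dy":-12.9,"dz":0,"wx":0,"wy":0,"wz":-78},{"dx":41,"dy":-14.7,"dz":0,"wx":0,"wy":0,"wz":-88},{"dx":46,"dy":-16.5,"dz":0,"wx":0,"wy":0,"wz":-98}]' 8.7 30
python3 - <<'E'
from h import *
st();plan([.421,-.345,.20],0)
E
```

```text
t: 17.1
eef_pos: [0.4381, -0.1083, 0.2717]
ee_rot: [-3.141, -0.001, -0.308]
force: [0.4, 0.4, 0.7]
width: 0.0868
gripper_force: 0.0
{'t': np.float64(17.1), 'q': array([ 1.9660e-01, -5.0700e-02, -3.7990e-01,  1.0000e-04, -1.2410e+00,
        1.0658e+00]), 'eef_pos': array([ 0.4381, -0.1083,  0.2717]), 'ee_rot': array([-3.1414e+00, -5.0000e-04, -3.0830e-01]), 'force': array([0.4444, 0.4215, 0.7479]), 'width': np.float64(0.0868), 'gripper_force': np.float64(0.0)}
yaw 0 d [ 5.55 23.07  7.17] w [ -0.   -0.  -17.7]
yaw 3.142 d [ 5.55 23.07  7.17] w [ -0.    0.  162.3]
yaw -3.142 d [ 5.55 23.07  7.17] w [ -0.    0.  162.3]
```

```bash
python3 -m crank '[{"dx":1,"dy":5,"dz":1,"wx":0,"wy":0,"wz":-8},{"dx":2.2,"dy":10,"dz":2.5,"wx":0,"wy":0,"wz":-14},{"dx":3.6,"dy":15,"dz":4,"wx":0,"wy":0,"wz":-17.7},{"dx":4.8,"dy":20,"dz":6,"wx":0,"wy":0,"wz":-17.7},{"dx":5.4,"dy":22.5,"dz":8,"wx":0,"wy":0,"wz":-17.7},{"dx":5.5,"dy":23,"dz":9.5,"wx":0,"wy":0,"wz":-17.7},{"dx":5.5,"dy":23,"dz":10,"wx":0,"wy":0,"wz":-17.7},{"dx":5.5,"dy":23,"dz":10,"wx":0,"wy":0,"wz":-17.7},{"dx":5.5,"dy":23,"dz":10,"wx":0,"wy":0,"wz":-17.7},{"dx":5.5,"dy":23,"dz":10,"wx":0,"wy":0,"wz":-17.7}]'
python3 - <<'E'
from h import *
st(); im=snap('wrist','w7.png'); 
for q in('pliers','pliers_grip','ring_centre'): print(q,[(np.round(d['centre'],4),round(d['confidence'],2)) for d in arm.mark_of('wrist',q)])
h=cv2.cvtColor(im,cv2.COLOR_RGB2HSV)
red=((h[:,:,0]<8)|(h[:,:,0]>175))&(h[:,:,1]>180)&(h[:,:,2]>90)
n,l,s,c=cv2.connectedComponentsWithStats(red.astype(np.uint8)); print([(s[i],c[i].round(1)) for i in range(1,n) if s[i,4]>60])
print(proj('wrist',[[.482,-.345,.034],[.427,-.345,.026],[.547,-.346,.0215],[.37,-.345,.03]]).round(0).tolist())
m=arm.masks_of('wrist','pliers'); 
for d in m[:2]:
    v,u=np.nonzero(d['pixels']); print(d['confidence'],u.min(),u.max(),v.min(),v.max(),len(u))
# dark ring on white sheet
g=cv2.cvtColor(im,cv2.COLOR_RGB2GRAY); p=proj('wrist',[[.547,-.346,.0215]])[0].astype(int); u,v=p
dk=np.zeros_like(g); dk[max(0,v-60):v+60,u-60:u+60]=(g[max(0,v-60):v+60,u-60:u+60]<80); n,l,s,c=cv2.connectedComponentsWithStats(dk); print('dark',[(s[i],c[i].round(1)) for i in range(1,n) if s[i,4]>60])
E
```

```text
t: 18.35
eef_pos: [0.4203, -0.3421, 0.1724]
ee_rot: [3.141, -0.001, -0.004]
force: [0.2, 0.4, -0.9]
width: 0.0869
gripper_force: 0.0
{'t': np.float64(18.35), 'q': array([-3.2140e-01,  1.8320e-01, -3.6070e-01,  1.0000e-04, -1.0254e+00,
        1.8882e+00]), 'eef_pos': array([ 0.4203, -0.3421,  0.1724]), 'ee_rot': array([ 3.141e+00, -1.500e-03, -4.000e-03]), 'force': array([ 0.165 ,  0.4224, -0.9402]), 'width': np.float64(0.0869), 'gripper_force': np.float64(0.0)}
pliers [(array([ 0.4832, -0.3409,  0.0148]), 0.96), (array([ 0.3652, -0.6077, -0.0044]), 0.6)]
pliers_grip []
ring_centre [(array([ 0.5467, -0.3441,  0.0257]), 0.92), (array([ 0.4175, -0.5783,  0.0038]), 0.66)]
[(array([340, 191,  25,  85, 961], dtype=int32), array([351.7, 234.5])), (array([274, 192,  26,  85, 983], dtype=int32), array([286.5, 234.3]))]
[[321.0, 160.0], [321.0, 220.0], [322.0, 79.0], [322.0, 278.0]]
0.96 531 599 194 291 2260
0.78 211 279 379 402 928
dark [(array([293,  42,  53,  87, 980], dtype=int32), array([319.6,  72.5]))]
```

Run:
```python
from h import *
print(ray('wrist',[(319.1,234.4),(286.5,234.3),(351.7,234.5)],.034)); print(ray('wrist',[(319.4,42),(319.4,72),(293,80),(345.5,80)],.0215))
im=cv2.imread('pics/w7.png'); im[191:276][:, :]=im[191:276][:, :]
h=cv2.cvtColor(im,cv2.COLOR_BGR2HSV); red=((h[:,:,0]<8)|(h[:,:,0]>175))&(h[:,:,1]>180)&(h[:,:,2]>90)
for v in(195,210,225,240,255,270):
    u=np.nonzero(red[v])[0]; u=u[(u>240)&(u<400)]; L=u[u<320];Rr=u[u>320]; r=ray('wrist',[(L.min(),v),(Rr.max(),v)],.034); print(v,L.min(),L.max(),Rr.min(),Rr.max(),r.mean(0).round(4),np.linalg.norm(r[1]-r[0]).round(4))
```

```text
[[ 0.41501788 -0.34284596  0.034     ]
 [ 0.41528253 -0.3128263   0.034     ]
 [ 0.41475225 -0.37287138  0.034     ]]
[[ 0.57415275 -0.34390284  0.0215    ]
 [ 0.55219897 -0.34380073  0.0215    ]
 [ 0.54627299 -0.3216543   0.0215    ]
 [ 0.54602592 -0.36563952  0.0215    ]]
195 288 298 340 350 [ 0.4515 -0.3429  0.034 ] 0.0551
210 285 296 342 353 [ 0.4379 -0.3429  0.034 ] 0.0612
225 283 293 345 355 [ 0.424  -0.3428  0.034 ] 0.0657
240 280 291 347 358 [ 0.4096 -0.3427  0.034 ] 0.0722
255 278 288 350 360 [ 0.3949 -0.3427  0.034 ] 0.077
270 274 287 351 364 [ 0.3797 -0.3426  0.034 ] 0.0857
```

```bash
python3 -m crank '[{"dx":0.2,"dy":0.1,"dz":2,"wx":0,"wy":0,"wz":0.4},{"dx":0.4,"dy":0.1,"dz":5,"wx":0,"wy":0,"wz":0.4},{"dx":0.4,"dy":0.1,"dz":8,"wx":0,"wy":0,"wz":0.4},{"dx":0.4,"dy":0.1,"dz":11,"wx":0,"wy":0,"wz":0.4},{"dx":0.4,"dy":0.1,"dz":13,"wx":0,"wy":0,"wz":0.4},{"dx":0.4,"dy":0.1,"dz":14.5,"wx":0,"wy":0,"wz":0.4},{"dx":0.4,"dy":0.1,"dz":15.5,"wx":0,"wy":0,"wz":0.4},{"dx":0.4,"dy":0.1,"dz":16.2,"wx":0,"wy":0,"wz":0.4},{"dx":0.4,"dy":0.1,"dz":16.2,"wx":0,"wy":0,"wz":0.4},{"dx":0.4,"dy":0.1,"dz":16.2,"wx":0,"wy":0,"wz":0.4}]' 8.75
```

```text
t: 19.85
eef_pos: [0.4241, -0.3437, 0.0101]
ee_rot: [3.141, -0.001, -0.012]
force: [-0.4, 0.2, 0.1]
width: 0.0874
gripper_force: 0.0
```

```bash
python3 -m crank '[{"dx":0,"dy":0,"dz":0,"wx":0,"wy":0,"wz":0},{"dx":0,"dy":0,"dz":0,"wx":0,"wy":0,"wz":0},{"dx":0,"dy":0,"dz":0,"wx":0,"wy":0,"wz":0},{"dx":0,"dy":0,"dz":0,"wx":0,"wy":0,"wz":0},{"dx":0,"dy":0,"dz":0,"wx":0,"wy":0,"wz":0},{"dx":0,"dy":0,"dz":0,"wx":0,"wy":0,"wz":0},{"dx":0,"dy":0,"dz":0,"wx":0,"wy":0,"wz":0},{"dx":0,"dy":0,"dz":0,"wx":0,"wy":0,"wz":0},{"dx":0,"dy":0,"dz":-1,"wx":0,"wy":0,"wz":0},{"dx":0,"dy":0,"dz":-2,"wx":0,"wy":0,"wz":0}]' 3.5 40
python3 - <<'E'
from h import *
plan([.513-.06,.024,.24],0)
E
```

```text
t: 21.1
eef_pos: [0.4237, -0.3434, 0.0299]
ee_rot: [-3.141, 0.0, -0.012]
force: [0.8, -0.7, -1.9]
width: 0.0416
gripper_force: 39.9
yaw 0 d [  2.48 -36.78 -21.  ] w [-0.   0.  -0.7]
yaw 3.142 d [  2.48 -36.78 -21.  ] w [  0.    0.  179.3]
yaw -3.142 d [  2.48 -36.78 -21.  ] w [  0.    0.  179.3]
```

```bash
python3 -m crank '[{"dx":0,"dy":0,"dz":-3,"wx":0,"wy":0,"wz":0},{"dx":0,"dy":0,"dz":-7,"wx":0,"wy":0,"wz":0},{"dx":0,"dy":-0.5,"dz":-11,"wx":0,"wy":0,"wz":0},{"dx":0.5,"dy":-3,"dz":-14.5,"wx":0,"wy":0,"wz":-0.5},{"dx":1,"dy":-7,"dz":-17,"wx":0,"wy":0,"wz":-0.5},{"dx":2,"dy":-12,"dz":-18,"wx":0,"wy":0,"wz":-0.5},{"dx":3,"dy":-17,"dz":-18,"wx":0,"wy":0,"wz":-0.5},{"dx":4,"dy":-22,"dz":-18,"wx":0,"wy":0,"wz":-0.5},{"dx":5,"dy":-27,"dz":-18,"wx":0,"wy":0,"wz":-0.5},{"dx":6,"dy":-31,"dz":-18,"wx":0,"wy":0,"wz":-0.5}]'
python3 -m crank '[{"dx":0.7,"dy":-2.5,"dz":0,"wx":0,"wy":0,"wz":0},{"dx":1.4,"dy":-4.6,"dz":0,"wx":0,"wy":0,"wz":0},{"dx":2,"dy":-5.6,"dz":0.5,"wx":0,"wy":0,"wz":0},{"dx":2.4,"dy":-5.9,"dz":1.2,"wx":0,"wy":0,"wz":0},{"dx":2.4,"dy":-5.9,"dz":2,"wx":0,"wy":0,"wz":0},{"dx":2.4,"dy":-5.9,"dz":2.5,"wx":0,"wy":0,"wz":0},{"dx":2.4,"dy":-5.9,"dz":2.5,"wx":0,"wy":0,"wz":0},{"dx":2.4,"dy":-5.9,"dz":2.5,"wx":0,"wy":0,"wz":0},{"dx":2.4,"dy":-5.9,"dz":2.5,"wx":0,"wy":0,"wz":0},{"dx":2.4,"dy":-5.9,"dz":2.5,"wx":0,"wy":0,"wz":0}]'
python3 - <<'E'
from h import *
st()
for c in('wrist','top','scene'):
    snap(c,c+'8.png')
    for q in('ring_centre','axle_end','groove','turntable','pliers'): print(c,q,[(np.round(d['centre'],4),round(d['confidence'],2)) for d in arm.mark_of(c,q)][:2])
E
```

```text
t: 22.35
eef_pos: [0.4874, -0.0323, 0.2103]
ee_rot: [-3.141, -0.001, -0.002]
force: [1.5, -0.7, -1.5]
width: 0.0418
gripper_force: 39.9
t: 23.6
eef_pos: [0.5117, 0.0247, 0.1848]
ee_rot: [-3.141, -0.0, -0.003]
force: [0.0, 0.7, -2.5]
width: 0.0413
gripper_force: 39.9
{'t': np.float64(23.6), 'q': array([ 0.4319,  0.1234, -0.4031,  0.    , -1.0438,  1.1356]), 'eef_pos': array([0.5117, 0.0247, 0.1848]), 'ee_rot': array([-3.1414e+00, -4.0000e-04, -3.3000e-03]), 'force': array([ 0.0099,  0.713 , -2.5066]), 'width': np.float64(0.0413), 'gripper_force': np.float64(39.8959)}
wrist ring_centre []
wrist axle_end [(array([0.6316, 0.0236, 0.1407]), 0.93)]
wrist groove [(array([0.6267, 0.027 , 0.1135]), 0.85)]
wrist turntable [(array([0.6339, 0.0236, 0.0019]), 0.83)]
wrist pliers [(array([0.5768, 0.0284, 0.1868]), 0.97)]
top ring_centre [(array([ 0.1639, -0.3833,  0.0046]), 0.9), (array([ 0.4177, -0.5773,  0.0065]), 0.67)]
top axle_end [(array([0.6313, 0.0249, 0.1383]), 0.8)]
top groove [(array([0.6313, 0.023 , 0.1103]), 0.6)]
top turntable [(array([0.6329, 0.0213, 0.0016]), 0.6), (array([0.6304, 0.023 , 0.1087]), 0.33)]
top pliers [(array([ 3.616e-01, -6.044e-01, -3.000e-04]), 0.86), (array([ 0.1717, -0.3216,  0.0009]), 0.73)]
scene ring_centre [(array([0.641 , 0.0261, 0.1988]), 0.98), (array([ 0.4167, -0.5792,  0.0053]), 0.94)]
scene axle_end [(array([0.6328, 0.0186, 0.141 ]), 0.84), (array([ 6.463e-01,  2.417e-01, -6.000e-04]), 0.2)]
scene groove [(array([0.6306, 0.0273, 0.1078]), 0.94)]
scene turntable [(array([0.6336, 0.0228, 0.0017]), 0.71), (array([0.5728, 0.0247, 0.1969]), 0.38)]
scene pliers [(array([ 0.1687, -0.3202, -0.0004]), 0.94), (array([ 0.3634, -0.608 , -0.0018]), 0.84)]
```

Run:
```python
from h import *
print(proj('wrist',[[.637,.024,.196],[.632,.0235,.14]]), proj('scene',[[.637,.024,.196],[.632,.0235,.14]]),proj('top',[[.637,.024,.196],[.632,.0235,.14]]))
u,v=proj('wrist',[[.637,.024,.196]])[0].astype(int); print(u,v)
v0=max(0,v-75); a=cv2.imread('pics/wrist8.png')[v0:v0+150,u-75:u+75]; a=cv2.resize(a,(600,600),interpolation=3)
u,v=proj('scene',[[.632,.0235,.15]])[0].astype(int); print('s',u,v); b=cv2.resize(cv2.imread('pics/scene8.png')[v-50:v+50,u-33:u+34],(200,300),interpolation=3)
u,v=proj('top',[[.632,.0235,.15]])[0].astype(int); print('t',u,v); t=cv2.resize(cv2.imread('pics/top8.png')[v-50:v+50,u-33:u+34],(200,300),interpolation=3)
print(v0); cv2.imwrite('pics/x8.png',np.hstack([a,np.vstack([b,t])]))
```

```text
[[319.40990112  14.77737062]
 [320.05527453  61.14570592]] [[388.2140821  271.61301707]
 [384.85359455 282.13305163]] [[278.39723853 144.71079667]
 [279.94524592 155.70873758]]
319 14
s 385 280
t 279 154
0
```

View pics/x8.png

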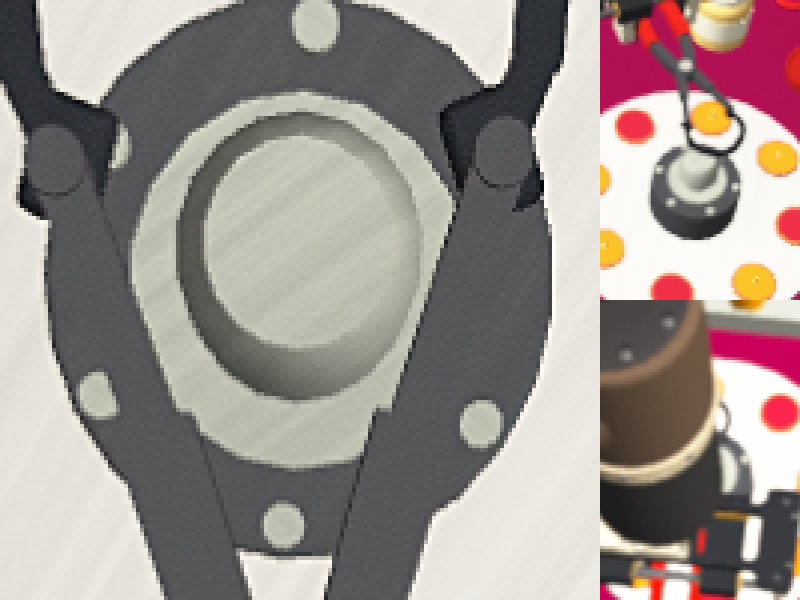

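The wrist crop shows the axle's top face centred at crop (301,242), i.e. wrist pixel (319,60). The ring's inner sides run near-vertical at crop x≈42 and 517 at the top edge, so the ring's middle column is about u=314. That puts the ring ahead of the axle and a little to the left. I fit both circles.

```bash
cat > fit.py <<'E'
from h import *
from scipy.optimize import least_squares
def cross(g,v,u0,step,th,above):
    u=u0
    while 0<u<638:
        if (g[v,u]>th)==above: 
            a,b=float(g[v,u-step]),float(g[v,u]); return u-step+step*(th-a)/(b-a)
        u+=step
def circ(px,z,r):
    P=ray('wrist',px,z)[:,:2]
    f=lambda s:np.hypot(P[:,0]-s[0],P[:,1]-s[1])-r
    s=least_squares(f,P.mean(0)+[0.005,0],loss='soft_l1',f_scale=.0005); return s.x,np.sqrt(np.mean(s.fun**2))
def run(f,zr):
    g=cv2.cvtColor(cv2.imread(f),cv2.COLOR_BGR2GRAY)
    L=[(cross(g,v,300,-1,52,False),v) for v in range(0,22)]; Rr=[(cross(g,v,330,1,52,False),v) for v in range(0,22)]
    print('inner',[round(p[0],1) for p in L[::3]],[round(p[0],1) for p in Rr[::3]])
    for z in (zr-.004,zr,zr+.004): 
        c,e=circ(L+Rr,z,.0207); w=[ray('wrist',[L[i],Rr[i]],z)for i in(0,10)]; print('ring',z,c.round(4),round(e*1e3,2),[np.linalg.norm(x[1]-x[0]).round(4) for x in w],[x.mean(0)[1].round(4) for x in w])
    return g
def hub(g,rows):
    H=[(cross(g,v,254,-1,140,True),v) for v in rows]+[(cross(g,v,384,1,140,True),v) for v in rows]
    H=[h for h in H if h[0]]; print([round(h[0],1) for h in H][::8]); c,e=circ(H,.105,.042); print('hub',c.round(4),round(e*1e3,2))
E
python3 - <<'E'
from fit import *
tool_=tool()[0];g=run('pics/wrist8.png',.1977); print(g[5,250:266],g[5,365:390]); hub(g,range(58,100,2))
for v in(30,60,62): print(g[v,285:355:2])
E
```

```text
inner [252.1, 252.2, 252.3, 253.2, 253.3, 253.3, 254.3, 255.2] [373.5, 372.9, 372.7, 372.6, 372.1, 371.8, 370.8, 367.7]
ring 0.19369999999999998 [0.6393 0.0254] 2.9 [np.float64(0.0459), np.float64(0.0456)] [np.float64(0.0265), np.float64(0.0265)]
ring 0.1977 [0.638  0.0259] 2.51 [np.float64(0.0447), np.float64(0.0443)] [np.float64(0.0264), np.float64(0.0264)]
ring 0.2017 [0.637  0.0263] 2.32 [np.float64(0.0435), np.float64(0.0431)] [np.float64(0.0264), np.float64(0.0264)]
[ 46  48  31  88 200 238 230 228 229 229 229 229 228 228 225 223] [233 232 232 232 231 234 250 104  32  48  54  52  49  47  50  54  50  52
  50  39  80 249 239 233 231]Traceback (most recent call last):
  File "<stdin>", line 2, in <module>
  File "fit.py", line 21, in hub
    H=[(cross(g,v,254,-1,140,True),v) for v in rows]+[(cross(g,v,384,1,140,True),v) for v in rows]
        ~~~~~^^^^^^^^^^^^^^^^^^^^^
  File "fit.py", line 7, in cross
    a,b=float(g[v,u-step]),float(g[v,u]); return u-step+step*(th-a)/(b-a)
                                                        ~~~~~~~~~~~^^~~~~
ZeroDivisionError: float division by zero
```

```bash
python3 -m crank '[{"dx":-0.2,"dy":0.1,"dz":0.5,"wx":0,"wy":0,"wz":0},{"dx":-0.4,"dy":0.2,"dz":1,"wx":0,"wy":0,"wz":0},{"dx":-0.65,"dy":0.28,"dz":2,"wx":0,"wy":0,"wz":0},{"dx":-0.65,"dy":0.28,"dz":3,"wx":0,"wy":0,"wz":0},{"dx":-0.65,"dy":0.28,"dz":4,"wx":0,"wy":0,"wz":0},{"dx":-0.65,"dy":0.28,"dz":4.6,"wx":0,"wy":0,"wz":0},{"dx":-0.65,"dy":0.28,"dz":4.6,"wx":0,"wy":0,"wz":0},{"dx":-0.65,"dy":0.28,"dz":4.6,"wx":0,"wy":0,"wz":0},{"dx":-0.65,"dy":0.28,"dz":4.6,"wx":0,"wy":0,"wz":0},{"dx":-0.65,"dy":0.28,"dz":4.6,"wx":0,"wy":0,"wz":0}]'
python3 - <<'E'
from fit import *
st(); snap('scene','s9.png'); 
for q in('ring_centre','axle_end','groove'): print(q,[(np.round(d['centre'],4),round(d['confidence'],2)) for d in arm.mark_of('scene',q)][:1])
snap('wrist','w9.png')
for q in('axle_end','groove','pliers'): print(q,[(np.round(d['centre'],4),round(d['confidence'],2)) for d in arm.mark_of('wrist',q)][:1])
g=cv2.cvtColor(cv2.imread('pics/w9.png'),cv2.COLOR_BGR2GRAY); np.set_printoptions(linewidth=250)
print(g[0:100:4,240:400:5])
E
```

```text
t: 25.75
eef_pos: [0.5053, 0.0219, 0.1388]
ee_rot: [-3.141, -0.001, -0.003]
force: [-0.6, -0.2, -2.6]
width: 0.0415
gripper_force: 39.9
{'t': np.float64(25.75), 'q': array([ 0.4324,  0.1589, -0.4786,  0.    , -0.9327,  1.1352]), 'eef_pos': array([0.5053, 0.0219, 0.1388]), 'ee_rot': array([-3.1414e+00, -5.0000e-04, -3.2000e-03]), 'force': array([-0.5811, -0.186 , -2.5753]), 'width': np.float64(0.0415), 'gripper_force': np.float64(39.8958)}
ring_centre [(array([ 0.1635, -0.382 ,  0.0035]), 0.78)]
axle_end [(array([0.6325, 0.0219, 0.1388]), 0.9)]
groove [(array([0.6302, 0.0263, 0.11  ]), 0.95)]
axle_end [(array([0.6308, 0.0246, 0.1424]), 0.63)]
groove [(array([0.627 , 0.0269, 0.1137]), 0.63)]
pliers [(array([0.5727, 0.0267, 0.1406]), 0.66)]
[[ 50  51  54 140  85  87 188  87  91 191 196 200 197 196 192 197 198 199 196 199 187 164 195 180  85  87  92  51  49  40 230 229]
 [ 67  52  50  90  85  83 190  83  82 196 199 196 196 190 197 197 197 196 198 195 191 173 202 201  83  90  90  48  53  81 236 229]
 [ 80  55  54  95  86 190 196  86 133 196 194 195 190 195 199 199 195 199 193 192 188 176 
[... 2223 characters left out ...]
190  62  89  88  86  73  86  88 104 229 231]
 [239 164 192 170  86  87  88  88 166 192 192 186 191 191 183 194 187 186 190 187 191 197  88  88  87 129 193 206  91 238 230 232]
 [229  49  78  86  85  89  89  88  80 192 185 189 191 187 193 186 186 188 189 191 192 195  85  92  87 200 193 194  85 230 233 232]
 [225 235  83  86  87  89  89  86  85 200 191 188 183 192 185 189 187 191 193 192 200  83  89  85  88 214 190 205 247 231 233 232]
 [227 229  59  84  86  87  85  85  88  87 159 185 193 188 188 187 187 195 191 172  83  69  90  89  82  85 141  87 232 232 234 233]
 [227 226 236  84  85  87  88  88  86  73  87  88 145 197 190 191 204 169 108  85  88  92  88  86  86  85  90 248 232 231 233 234]]
```

```bash
python3 -m crank '[{"dx":0,"dy":0,"dz":0.2,"wx":0,"wy":0,"wz":0},{"dx":0,"dy":0,"dz":0.4,"wx":0,"wy":0,"wz":0},{"dx":0,"dy":0,"dz":0.6,"wx":0,"wy":0,"wz":0},{"dx":0,"dy":0,"dz":0.8,"wx":0,"wy":0,"wz":0},{"dx":0,"dy":0,"dz":1,"wx":0,"wy":0,"wz":0},{"dx":0,"dy":0,"dz":1.2,"wx":0,"wy":0,"wz":0},{"dx":0,"dy":0,"dz":1.3,"wx":0,"wy":0,"wz":0},{"dx":0,"dy":0,"dz":1.3,"wx":0,"wy":0,"wz":0},{"dx":0,"dy":0,"dz":1.3,"wx":0,"wy":0,"wz":0},{"dx":0,"dy":0,"dz":1.3,"wx":0,"wy":0,"wz":0}]'
```

```text
t: 27.4
eef_pos: [0.5052, 0.0219, 0.1257]
ee_rot: [-3.142, -0.0, -0.003]
force: [-0.5, 0.3, -1.8]
width: 0.0419
gripper_force: 39.9
```

```bash
python3 -m crank '[{"dx":0,"dy":0,"dz":0.1,"wx":0,"wy":0,"wz":0},{"dx":0,"dy":0,"dz":0.2,"wx":0,"wy":0,"wz":0},{"dx":0,"dy":0,"dz":0.3,"wx":0,"wy":0,"wz":0},{"dx":0,"dy":0,"dz":0.4,"wx":0,"wy":0,"wz":0},{"dx":0,"dy":0,"dz":0.5,"wx":0,"wy":0,"wz":0},{"dx":0,"dy":0,"dz":0.6,"wx":0,"wy":0,"wz":0},{"dx":0,"dy":0,"dz":0.6,"wx":0,"wy":0,"wz":0},{"dx":0,"dy":0,"dz":0.6,"wx":0,"wy":0,"wz":0},{"dx":0,"dy":0,"dz":0.6,"wx":0,"wy":0,"wz":0},{"dx":0,"dy":0,"dz":0.6,"wx":0,"wy":0,"wz":0}]'
```

```text
t: 28.65
eef_pos: [0.5052, 0.0219, 0.1196]
ee_rot: [-3.142, -0.0, -0.003]
force: [-1.8, 2.0, 1.0]
width: 0.0419
gripper_force: 40.0
```

```bash
python3 -m crank '[{"dx":-0.05,"dy":-0.05,"dz":0,"wx":0,"wy":0,"wz":0},{"dx":-0.1,"dy":-0.1,"dz":0,"wx":0,"wy":0,"wz":0},{"dx":-0.15,"dy":-0.15,"dz":0,"wx":0,"wy":0,"wz":0},{"dx":-0.15,"dy":-0.15,"dz":0,"wx":0,"wy":0,"wz":0},{"dx":-0.15,"dy":-0.15,"dz":0,"wx":0,"wy":0,"wz":0},{"dx":-0.15,"dy":-0.15,"dz":0,"wx":0,"wy":0,"wz":0},{"dx":-0.15,"dy":-0.15,"dz":0,"wx":0,"wy":0,"wz":0},{"dx":-0.15,"dy":-0.15,"dz":0,"wx":0,"wy":0,"wz":0},{"dx":-0.15,"dy":-0.15,"dz":0,"wx":0,"wy":0,"wz":0},{"dx":-0.15,"dy":-0.15,"dz":0,"wx":0,"wy":0,"wz":0}]'
python3 - <<'E'
from h import *
import time
for i in range(6):
    s=arm.get_state(); arm.grab_frame('wrist'); print(s['t'],np.round(s['force'],2),np.round(s['moment'],3))
E
```

```text
t: 29.9
eef_pos: [0.5033, 0.0232, 0.1194]
ee_rot: [3.141, 0.001, -0.003]
force: [-3.2, -0.7, -2.1]
width: 0.0416
gripper_force: 39.9
29.9 [-3.19 -0.72 -2.14] [-0.287  1.317 -0.071]
29.95 [-2.88 -0.21 -2.7 ] [-0.326  1.401 -0.105]
30.0 [-3.97 -0.57 -3.21] [-0.287  1.484 -0.122]
30.05 [-3.75 -0.76 -2.29] [-0.328  1.518 -0.103]
30.1 [-3.65 -0.31 -3.19] [-0.269  1.538 -0.078]
30.15 [-5.46 -1.02 -2.86] [-0.316  1.54  -0.062]
```

```bash
python3 -m crank '[{"dx":-0.05,"dy":0,"dz":0,"wx":0,"wy":0,"wz":0},{"dx":-0.1,"dy":0,"dz":0,"wx":0,"wy":0,"wz":0},{"dx":-0.15,"dy":0,"dz":0,"wx":0,"wy":0,"wz":0},{"dx":-0.2,"dy":0,"dz":0,"wx":0,"wy":0,"wz":0},{"dx":-0.2,"dy":0,"dz":0,"wx":0,"wy":0,"wz":0},{"dx":-0.2,"dy":0,"dz":0,"wx":0,"wy":0,"wz":0},{"dx":-0.2,"dy":0,"dz":0,"wx":0,"wy":0,"wz":0},{"dx":-0.2,"dy":0,"dz":0,"wx":0,"wy":0,"wz":0},{"dx":-0.2,"dy":0,"dz":0,"wx":0,"wy":0,"wz":0},{"dx":-0.2,"dy":0,"dz":0,"wx":0,"wy":0,"wz":0}]'
python3 - <<'E'
from h import *
for i in range(3):
    s=arm.get_state(); arm.grab_frame('wrist'); print(s['t'],np.round(s['force'],2),np.round(s['moment'],3))
E
```

```text
t: 31.45
eef_pos: [0.5017, 0.0234, 0.1196]
ee_rot: [3.142, -0.0, -0.003]
force: [0.7, -1.1, -2.2]
width: 0.0415
gripper_force: 39.9
31.45 [ 0.75 -1.07 -2.21] [-0.068  0.13  -0.002]
31.5 [-0.27  0.22 -2.69] [ 0.     0.057 -0.008]
31.55 [-0.36 -0.36 -2.59] [-0.093  0.06   0.013]
```

```bash
python3 -m crank '[{"dx":-0.05,"dy":0,"dz":0,"wx":0,"wy":0,"wz":0},{"dx":-0.1,"dy":0,"dz":0,"wx":0,"wy":0,"wz":0},{"dx":-0.15,"dy":0,"dz":0,"wx":0,"wy":0,"wz":0},{"dx":-0.2,"dy":0,"dz":0,"wx":0,"wy":0,"wz":0},{"dx":-0.25,"dy":0,"dz":0,"wx":0,"wy":0,"wz":0},{"dx":-0.3,"dy":0,"dz":0,"wx":0,"wy":0,"wz":0},{"dx":-0.3,"dy":0,"dz":0,"wx":0,"wy":0,"wz":0},{"dx":-0.3,"dy":0,"dz":0,"wx":0,"wy":0,"wz":0},{"dx":-0.3,"dy":0,"dz":0,"wx":0,"wy":0,"wz":0},{"dx":-0.3,"dy":0,"dz":0,"wx":0,"wy":0,"wz":0}]'
python3 - <<'E'
from h import *
for i in range(2):
    s=arm.get_state(); arm.grab_frame('wrist'); print(s['t'],np.round(s['force'],2),np.round(s['moment'],3))
E
```

```text
t: 32.85
eef_pos: [0.499, 0.0235, 0.1197]
ee_rot: [-3.141, -0.001, -0.003]
force: [3.8, -0.3, -2.8]
width: 0.0417
gripper_force: 39.9
32.85 [ 3.81 -0.25 -2.79] [-0.11  -1.105 -0.04 ]
32.9 [ 3.25 -0.4  -2.6 ] [-0.221 -1.118 -0.019]
```

```bash
python3 -m crank '[{"dx":0.12,"dy":0,"dz":0,"wx":0,"wy":0,"wz":0},{"dx":0.22,"dy":0,"dz":0,"wx":0,"wy":0,"wz":0},{"dx":0.22,"dy":-0.05,"dz":0,"wx":0,"wy":0,"wz":0},{"dx":0.22,"dy":-0.1,"dz":0,"wx":0,"wy":0,"wz":0},{"dx":0.22,"dy":-0.15,"dz":0,"wx":0,"wy":0,"wz":0},{"dx":0.22,"dy":-0.2,"dz":0,"wx":0,"wy":0,"wz":0},{"dx":0.22,"dy":-0.25,"dz":0,"wx":0,"wy":0,"wz":0},{"dx":0.22,"dy":-0.3,"dz":0,"wx":0,"wy":0,"wz":0},{"dx":0.22,"dy":-0.3,"dz":0,"wx":0,"wy":0,"wz":0},{"dx":0.22,"dy":-0.3,"dz":0,"wx":0,"wy":0,"wz":0}]'
python3 - <<'E'
from h import *
for i in range(2):
    s=arm.get_state(); arm.grab_frame('wrist'); print(s['t'],np.round(s['force'],2),np.round(s['moment'],3))
E
python3 -m crank '[{"dx":0,"dy":0.1,"dz":0,"wx":0,"wy":0,"wz":0},{"dx":0,"dy":0.2,"dz":0,"wx":0,"wy":0,"wz":0},{"dx":0,"dy":0.3,"dz":0,"wx":0,"wy":0,"wz":0},{"dx":0,"dy":0.4,"dz":0,"wx":0,"wy":0,"wz":0},{"dx":0,"dy":0.45,"dz":0,"wx":0,"wy":0,"wz":0},{"dx":0,"dy":0.5,"dz":0,"wx":0,"wy":0,"wz":0},{"dx":0,"dy":0.55,"dz":0,"wx":0,"wy":0,"wz":0},{"dx":0,"dy":0.55,"dz":0,"wx":0,"wy":0,"wz":0},{"dx":0,"dy":0.55,"dz":0,"wx":0,"wy":0,"wz":0},{"dx":0,"dy":0.55,"dz":0,"wx":0,"wy":0,"wz":0}]'
python3 - <<'E'
from h import *
for i in range(2):
    s=arm.get_state(); arm.grab_frame('wrist'); print(s['t'],np.round(s['force'],2),np.round(s['moment'],3))
E
```

```text
t: 34.2
eef_pos: [0.5006, 0.0262, 0.1195]
ee_rot: [3.141, 0.0, -0.004]
force: [-1.0, -3.8, -2.7]
width: 0.0417
gripper_force: 39.9
34.2 [-1.05 -3.83 -2.68] [-1.348  0.344 -0.487]
34.25 [-0.16 -3.59 -2.67] [-1.403  0.326 -0.471]
t: 35.55
eef_pos: [0.5008, 0.021, 0.1196]
ee_rot: [-3.142, -0.0, -0.003]
force: [0.4, 1.9, -2.2]
width: 0.0418
gripper_force: 40.0
35.55 [ 0.45  1.88 -2.24] [0.552 0.12  0.26 ]
35.6 [-0.23  1.43 -2.14] [0.548 0.087 0.173]
```

```bash
python3 -m crank '[{"dx":0,"dy":-0.12,"dz":0,"wx":0,"wy":0,"wz":0},{"dx":0.02,"dy":-0.25,"dz":0.1,"wx":0,"wy":0,"wz":0},{"dx":0.02,"dy":-0.25,"dz":0.4,"wx":0,"wy":0,"wz":0},{"dx":0.02,"dy":-0.25,"dz":0.7,"wx":0,"wy":0,"wz":0},{"dx":0.02,"dy":-0.25,"dz":1,"wx":0,"wy":0,"wz":0},{"dx":0.02,"dy":-0.25,"dz":1.3,"wx":0,"wy":0,"wz":0},{"dx":0.02,"dy":-0.25,"dz":1.5,"wx":0,"wy":0,"wz":0},{"dx":0.02,"dy":-0.25,"dz":1.6,"wx":0,"wy":0,"wz":0},{"dx":0.02,"dy":-0.25,"dz":1.6,"wx":0,"wy":0,"wz":0},{"dx":0.02,"dy":-0.25,"dz":1.6,"wx":0,"wy":0,"wz":0}]'
python3 - <<'E'
from h import *
s=arm.get_state(); print(s['t'],np.round(s['force'],2),np.round(s['moment'],3))
E
```

```text
t: 36.9
eef_pos: [0.5011, 0.0234, 0.1037]
ee_rot: [-3.142, -0.0, -0.003]
force: [-1.0, -1.0, -3.7]
width: 0.0413
gripper_force: 39.9
36.9 [-0.96 -1.01 -3.67] [-0.037  0.015 -0.031]
```

Free at ring height of about 115 mm. I go down in small steps to feel the washer.

```bash
python3 -m crank '[{"dx":0,"dy":0,"dz":0.1,"wx":0,"wy":0,"wz":0},{"dx":0,"dy":0,"dz":0.2,"wx":0,"wy":0,"wz":0},{"dx":0,"dy":0,"dz":0.3,"wx":0,"wy":0,"wz":0},{"dx":0,"dy":0,"dz":0.4,"wx":0,"wy":0,"wz":0},{"dx":0,"dy":0,"dz":0.4,"wx":0,"wy":0,"wz":0},{"dx":0,"dy":0,"dz":0.4,"wx":0,"wy":0,"wz":0},{"dx":0,"dy":0,"dz":0.4,"wx":0,"wy":0,"wz":0},{"dx":0,"dy":0,"dz":0.4,"wx":0,"wy":0,"wz":0},{"dx":0,"dy":0,"dz":0.4,"wx":0,"wy":0,"wz":0},{"dx":0,"dy":0,"dz":0.4,"wx":0,"wy":0,"wz":0}]'
python3 - <<'E'
from h import *
s=arm.get_state(); print(s['t'],np.round(s['force'],2),np.round(s['moment'],3))
E
python3 -m crank '[{"dx":0,"dy":0,"dz":0.1,"wx":0,"wy":0,"wz":0},{"dx":0,"dy":0,"dz":0.2,"wx":0,"wy":0,"wz":0},{"dx":0,"dy":0,"dz":0.2,"wx":0,"wy":0,"wz":0},{"dx":0,"dy":0,"dz":0.2,"wx":0,"wy":0,"wz":0},{"dx":0,"dy":0,"dz":0.2,"wx":0,"wy":0,"wz":0},{"dx":0,"dy":0,"dz":0.2,"wx":0,"wy":0,"wz":0},{"dx":0,"dy":0,"dz":0.2,"wx":0,"wy":0,"wz":0},{"dx":0,"dy":0,"dz":0.2,"wx":0,"wy":0,"wz":0},{"dx":0,"dy":0,"dz":0.2,"wx":0,"wy":0,"wz":0},{"dx":0,"dy":0,"dz":0.2,"wx":0,"wy":0,"wz":0}]'
python3 - <<'E'
from h import *
s=arm.get_state(); print(s['t'],np.round(s['force'],2),np.round(s['moment'],3))
E
```

```text
t: 38.15
eef_pos: [0.501, 0.0234, 0.0996]
ee_rot: [-3.142, -0.0, -0.003]
force: [-0.3, -0.2, -2.2]
width: 0.0414
gripper_force: 39.9
38.15 [-0.28 -0.18 -2.23] [-0.071  0.06  -0.004]
t: 39.4
eef_pos: [0.501, 0.0234, 0.0976]
ee_rot: [-3.142, -0.0, -0.003]
force: [0.8, -0.5, -3.1]
width: 0.0418
gripper_force: 39.9
39.4 [ 0.78 -0.5  -3.07] [-0.044  0.017  0.007]
```

```bash
python3 -m crank '[{"dx":0,"dy":0,"dz":0.05,"wx":0,"wy":0,"wz":0},{"dx":0,"dy":0,"dz":0.1,"wx":0,"wy":0,"wz":0},{"dx":0,"dy":0,"dz":0.12,"wx":0,"wy":0,"wz":0},{"dx":0,"dy":0,"dz":0.15,"wx":0,"wy":0,"wz":0},{"dx":0,"dy":0,"dz":0.15,"wx":0,"wy":0,"wz":0},{"dx":0,"dy":0,"dz":0.15,"wx":0,"wy":0,"wz":0},{"dx":0,"dy":0,"dz":0.15,"wx":0,"wy":0,"wz":0},{"dx":0,"dy":0,"dz":0.15,"wx":0,"wy":0,"wz":0},{"dx":0,"dy":0,"dz":0.15,"wx":0,"wy":0,"wz":0},{"dx":0,"dy":0,"dz":0.15,"wx":0,"wy":0,"wz":0}]'
python3 - <<'E'
from h import *
s=arm.get_state(); print(s['t'],np.round(s['force'],2),np.round(s['moment'],3))
E
```

```text
t: 40.65
eef_pos: [0.501, 0.0234, 0.0961]
ee_rot: [-3.142, -0.0, -0.003]
force: [0.1, -0.3, -1.6]
width: 0.0414
gripper_force: 39.9
40.65 [ 0.13 -0.3  -1.64] [-0.095  0.113 -0.008]
```

```bash
python3 -m crank '[{"dx":0,"dy":0,"dz":0.05,"wx":0,"wy":0,"wz":0},{"dx":0,"dy":0,"dz":0.1,"wx":0,"wy":0,"wz":0},{"dx":0,"dy":0,"dz":0.1,"wx":0,"wy":0,"wz":0},{"dx":0,"dy":0,"dz":0.1,"wx":0,"wy":0,"wz":0},{"dx":0,"dy":0,"dz":0.1,"wx":0,"wy":0,"wz":0},{"dx":0,"dy":0,"dz":0.1,"wx":0,"wy":0,"wz":0},{"dx":0,"dy":0,"dz":0.1,"wx":0,"wy":0,"wz":0},{"dx":0,"dy":0,"dz":0.1,"wx":0,"wy":0,"wz":0},{"dx":0,"dy":0,"dz":0.1,"wx":0,"wy":0,"wz":0},{"dx":0,"dy":0,"dz":0.1,"wx":0,"wy":0,"wz":0}]'
python3 - <<'E'
from h import *
for i in range(3):
    s=arm.get_state(); arm.grab_frame('wrist');print(s['t'],np.round(s['force'],2),np.round(s['moment'],3))
E
```

```text
t: 41.9
eef_pos: [0.501, 0.0234, 0.0951]
ee_rot: [-3.142, -0.0, -0.003]
force: [-0.6, -0.5, -0.9]
width: 0.0419
gripper_force: 39.9
41.9 [-0.57 -0.47 -0.86] [0.008 0.124 0.007]
41.95 [-1.29 -0.45 -1.08] [-0.055  0.112 -0.015]
42.0 [-0.64  0.65 -0.57] [-0.064  0.16  -0.017]
```

```bash
python3 -m crank '[{"dx":0,"dy":0,"dz":-0.06,"wx":0,"wy":0,"wz":0},{"dx":0,"dy":0,"dz":-0.13,"wx":0,"wy":0,"wz":0},{"dx":0,"dy":0,"dz":-0.13,"wx":0,"wy":0,"wz":0},{"dx":0,"dy":0,"dz":-0.13,"wx":0,"wy":0,"wz":0},{"dx":0,"dy":0,"dz":-0.13,"wx":0,"wy":0,"wz":0},{"dx":0,"dy":0,"dz":-0.13,"wx":0,"wy":0,"wz":0},{"dx":0,"dy":0,"dz":-0.13,"wx":0,"wy":0,"wz":0},{"dx":0,"dy":0,"dz":-0.13,"wx":0,"wy":0,"wz":0},{"dx":0,"dy":0,"dz":-0.13,"wx":0,"wy":0,"wz":0},{"dx":0,"dy":0,"dz":-0.13,"wx":0,"wy":0,"wz":0}]'
python3 - <<'E'
from h import *
for c in('scene','wrist','top'):
    snap(c,c+'f.png')
    for q in('ring_centre','groove','pliers','bail','hood'): print(c,q,[(np.round(d['centre'],4),round(d['confidence'],2)) for d in arm.mark_of(c,q)][:1])
s=arm.get_state();print(s['t'],np.round(s['force'],2),np.round(s['moment'],3),s['width'])
E
```

```text
t: 43.3
eef_pos: [0.501, 0.0234, 0.0964]
ee_rot: [-3.142, -0.0, -0.003]
force: [-0.0, -0.2, -1.8]
width: 0.0416
gripper_force: 39.9
scene ring_centre [(array([0.6294, 0.0246, 0.114 ]), 0.94)]
scene groove [(array([0.6308, 0.0282, 0.1095]), 0.68)]
scene pliers [(array([0.5627, 0.021 , 0.1071]), 0.92)]
scene bail [(array([0.482 , 0.3941, 0.1674]), 0.9)]
scene hood [(array([0.4863, 0.3934, 0.0745]), 0.73)]
wrist ring_centre []
wrist groove []
wrist pliers [(array([0.5671, 0.0266, 0.1036]), 0.61)]
wrist bail []
wrist hood []
top ring_centre [(array([ 0.1628, -0.3881,  0.0059]), 0.97)]
top groove [(array([0.6317, 0.0263, 0.109 ]), 0.63)]
top pliers [(array([ 0.1734, -0.3202, -0.0004]), 0.81)]
top bail []
top hood [(array([0.4931, 0.2261, 0.005 ]), 0.41)]
44.2 [-0.38  0.35 -2.  ] [0.006 0.072 0.083] 0.0417966395954485
```

```bash
python3 -c "
from station import arm
print(arm.job_done())"
```

```text
the job is handed in; nothing more can be done
None
```

I handed the job in at about 44 s. The hood hangs by its bail on the hook, and the spread ring is round the axle at groove height, about 1 mm above where I felt the washer, centred by touch with the pliers held squeezed. The judge gave no verdict back.

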